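# Load a chip cartridge into its dock and draw-latch it home

### The arm

A 6-joint arm with a two-finger parallel gripper is mounted at the origin on a cart in front of the work surface, level with it; the furniture and walls round the work are solid. World frame = base frame: x ahead of the robot, y to its left, z up, the work surface at z = 0. Lengths are in mm, angles in rad, forces in N, time in s.
With the tool pointing down it reaches from about 325 to 900 mm from the base axis. Payload 6.1 kg.
Tool frame: the origin (TCP) lies midway between the tips of the shut fingers; the grasp point (between the pads) lies 19 mm behind it (robot.tcp_to_grasp is the distance from the TCP to the grasp point, in mm); z points along the fingers, y is the line along which they close (so a half turn about z gives the same grasp; the last joint's range is limited). The gripper opens to 85 mm and grips with 20 to 120 N. Pads are 22 mm wide; open, the fingers measure 114 mm over their backs; the gripper's body (76 mm by 85 mm) begins 54 mm behind the grasp point. The pads swing forward as they close: fully open they stand 13 mm farther back than shut.
Start: joints at [-1.313, 0.22, 1.526, -0, 1.395, -0.126], TCP at [234.022, -579.525, 231.3] pointing down, gripper open.
Joint ranges: [-2.98, 2.98], [-0.91, 2.08], [0.09, 2.57], [-1.24, 4.39], [0.2, 2.65], [-2.68, 2.68]. Speed limits (rad/s): [2.57, 2.57, 3.01, 3.14, 3.14, 3.14].

### API

Orientations are given as a unit quaternion [w, x, y, z].
In Python, from workcell import robot gives the robot as it stands. The module is installed in compiled form; this text tells all that it offers.
- The arm moves only by the tool step_arm, never from a script. Its argument "commands" is a list of rows, each a list of 3 entries, a list of its own where there are three numbers: the shift along the tool's x, y, z normalised to -1 to 1, where 1 is 30 mm, then the turn, a rotation vector about the tool's x, y, z normalised to -1 to 1, where 1 is 4 degrees, then the closure, from 0 (fully open) to 1 (shut). A call has exactly 10 rows; each row shifts and turns the commanded pose from where the row before left it, along the tool's axes as they then stand; what a row does not reach is not made up. A row lasts 1/10 s, in which the tool goes at most 50 mm and 8.59 degrees, less where a joint would pass 70% of its speed; a pose out of reach is approached as far as the arm can. A call with a number of a shift or a turn outside -1 to 1 is refused whole. A call with a gripper value outside its range is refused whole. The fingers move at their own pace and stop on an object; "newtons" is the grip in N (left out, the last holds). Time passes only in rows, so rows that do not move let the fingers close, or fill a call up. It gives the time, the measured TCP pose, the force, the opening and the grip force at its end, in the units of the state.
- robot.state(): the state, without advancing time (a new reading comes with each control period).
- robot.snapshot(name): name is "scene" or "top" or "wrist"; returns the picture (400x640x3 uint8, red, green, blue); there is no depth.
- robot.get_calibration(name): a dict with "fovy" (degrees; the focal length in pixels is half the picture's height over the tangent of half this angle, whatever the lens; pixels are square), "cx", "cy" (the principal point, pixels), "view" (4x4, takes a point from world to camera coordinates). Camera axes: x right, y down, z forward; pixel columns grow to the right and rows downward; lengths in mm; the calibration is good to about 2 mm. A picture is of the moment at which its call begins: read the wrist's pose just before it. get_calibration takes no time and is no camera call; for the wrist camera it gives the pose at the moment of the call.
- robot.job_done(): hands the job in; it is judged then, once.
The state is a dict: "time_s": time; "joint_positions": joint angles; "joint_vel": joint speeds; "effort": joint torques, N m; "tcp_pos": TCP position; "ee_rot": TCP orientation; "force": force on the tool from outside, world axes, zero at the start; "moment": the same for the moment, N m; "grip_width": finger opening in mm; "finger_force": force on a finger pad.
Only numpy, scipy, OpenCV 4.12 (cv2) and the standard library are available. Lean on these libraries where they do the work, as an engineer would, in place of code of your own. Each camera call takes 0.05 s, during which the arm holds its last target. There are 200 camera calls.

### The job

Take the aluminium chip cartridge out of its storage cradle, slide it nose first into the slot of the chip dock, and lock it there: hook the wire bail of the dock's draw latch over the keeper hook on the cartridge, then press the latch lever down past centre until it lies flat and holds the cartridge drawn home. Leave the beaker, the two vials and the chip clamp where they stand.

Things in the scene. Friction and masses are not known exactly. Their poses are not given: they have to be found in the camera images.
- cartridge: chip cartridge: loose aluminium slab 110 long (x) x 60 wide (y) x 14 thick (z) mm, about 0.2 kg, dark framed glass window on top; origin at the centre of its underside, +x towards its nose (the end that enters the slot). At the tail end a steel keeper hook stands on top (see keeper_seat). At the start it lies level in the cradle, its underside 12 mm above the worktop
- keeper_seat (a point): on the cartridge at x -36.5, y 0, z 27.5 mm: where the bail's bar lies when hooked and tight. The keeper hook, 32 mm wide (y), is a post at x -34 to -30, up to z 34, with a lip on top at x -40 to -30, z 30 to 34: open towards the tail, 16 mm high inside. The flat top behind it (x -55 to -40, z 14) is free
- cradle: storage cradle: fixed grey plastic block 140 (x) x 96 (y) x 46 (z) mm, origin at the centre of its underside. A recess 113 x 62 mm, floor at z 12, holds the cartridge below the rim, nose to +x. Midway along both long sides a finger cut-out 40 mm wide (x -20 to 20) goes through the side wall down to the worktop; only there can fingers reach the cartridge's sides
- dock: chip dock: fixed white block 120 (x) x 90 (y) x 39 (z) mm with a steel draw latch on its roof; origin at the centre of its underside, +x = the way the cartridge goes in. Slot 62 wide, 15.6 high, floor at z 18. Pushed in by hand the cartridge meets a spring block with its origin at dock x -45; the latch draws it the last 4 mm, to about x -41, z 18
- slot_mouth (a point): centre of the slot's mouth, on its floor (dock x -60, y 0, z 18 mm); axes as the dock's. Flared lead-in cheeks stand 9 mm out before it, about 70 mm apart at their ends. A loading tongue 40 mm wide, level with the slot floor, reaches 50 mm out in front of it, so a cartridge inserted 35 mm lies there by itself
- port_block (a joint): spring-loaded block inside the slot, travel in m: 0 = out, grows as the nose presses it (about 0.004 when latched, 0.0075 at most). It starts to move at 4 N, then 3 N per mm; without the latch it pushes the cartridge back out by its travel
- lever_pivot (a point): axis of the latch lever, at dock x -15, y 0, z 58 mm; it runs along the dock's y; axes as the dock's
- latch_lever (a joint): lever angle, rad: 0 = closed, flat, pointing to the dock's +x; 1.57 = upright; it opens towards the slot mouth, 2.4 at most. Steel plate 24 mm wide reaching 56 mm from the pivot. It stays where left (0.03 N m friction) unless under load: with the bail hooked it pulls tight at about 1.3, passes dead centre at about 0.34 and then holds shut; let go earlier it may spring up
- lever_tip (a point): on the lever's outer face (its top when closed, the side towards the slot mouth when upright), 50 mm along the lever from the pivot and 5 mm off the pivot's line, middle of its width
- bail_pin (a point): hinge of the bail, carried by the lever 16 mm from lever_pivot, 8 degrees below the lever's line when closed
- latch_bail (a joint): bail angle on the lever, rad: 0 = as when latched, growing as the bail is swung up and back over the dock. It stays where put (0.012 N m friction). At the start it stands up above the dock, thrown back. Direction from bail_pin to bail_bar in the dock's x-z plane, from +x upwards: 187.6 degrees + lever angle - bail angle
- bail_bar (a point): middle of the straight cross bar (along the dock's y) of the bail, a U of 5 mm steel wire, 48 mm wide outside, 38 inside; the bar is 78 mm from bail_pin. To hook it: led over to the mouth side it draws the lever along, goes down behind the keeper's lip (bar centre at least 16.5 mm above the cartridge's underside) and back under it against the post
- beaker: bystander: glass beaker 70 mm wide, 91 mm tall; origin at the centre of its underside
- small_vial: bystander: vial with a dark cap, 22 mm wide, 46 mm tall; origin at the centre of its underside
- white_vial: bystander: white vial, 22 mm wide, 46 mm tall; origin at the centre of its underside
- chip_clamp: bystander: small light clamp frame with four corner posts, 50 x 85 x 15 mm; origin at the centre of its underside

How it is judged (in metres and radians):
On the way, in this order (a step that is already met when the one before it is completed fails the run):
1. the cartridge lies in the slot, nose first, most of the way in (x of cartridge in the frame of dock between -0.06 and -0.033 m and z of cartridge in the frame of dock below 0.022 m and angle between the x axis of cartridge and the x axis of dock, either way round below 0.08 rad and x of keeper_seat in the frame of dock below -0.07 m and y of cartridge in the frame of dock between -0.008 and 0.008 m), for 0.2 s.
2. the bail's bar lies in the keeper hook while the lever is still up (distance between bail_bar and keeper_seat below 0.008 m and value of joint latch_lever above 0.45 rad), for 0.1 s.
At the end, for the whole second after the job is handed in: The lever lies flat (within 0.1 rad of closed), the bail's bar is in the keeper hook (within 5 mm of keeper_seat), the cartridge is drawn home (its origin between 37 and 43 mm before the dock's, less than 21 mm above the worktop) and at rest (value of joint latch_lever below 0.1 rad and distance between bail_bar and keeper_seat below 0.005 m and x of cartridge in the frame of dock between -0.043 and -0.037 m and z of cartridge in the frame of dock below 0.021 m and linear speed of cartridge below 0.02 m/s); the robot touches nothing.
It fails at once if the beaker, a vial or the chip clamp is moved more than 30 mm (distance of any of beaker, small_vial, white_vial, chip_clamp from where it was at the start of the episode above 0.03 m).
It also fails if it takes over 72 s, if anything falls off the work surface, if the arm or the gripper's body presses on something with over 40 N, if the wrist force passes 120 N, or if a joint passes its speed limit or range.

## Working session

There is one attempt and no reset: what is moved stays moved. The work goes in short steps, Python scripts to look and compute and a tool call to move; the robot and the scene stay as the last step left them, time stands still between calls to the robot, and variables do not carry over. Pictures are saved under pics/ and viewed, at most 10 in all, crops included, and the job is handed in when it is done.

Besides the shell and the picture viewer there is one more tool, called by a JSON object that holds its "op" and its "data". step_arm: Moves the arm, as the interface text tells. Its arguments: {"type":"object","properties":{"commands":{"type":"array","items":{"type":"array"}},"newtons":{"type":"number"}},"required":["commands"]}

```bash
mkdir -p pics; cat > h.py <<'E'
import numpy as np, cv2
from workcell import robot
def snap(cam,name):
    c=robot.get_calibration(cam); im=robot.snapshot(cam)
    cv2.imwrite(f'pics/{name}.png',im[:,:,::-1]); np.savez(f'pics/{name}.npz',view=np.array(c['view']),f=200/np.tan(np.radians(c['fovy'])/2),c=[c['cx'],c['cy']])
    return im
def ray(name,u,v):
    d=np.load(f'pics/{name}.npz');V=d['view'];R=V[:3,:3];o=-R.T@V[:3,3]
    r=R.T@np.array([(u-d['c'][0])/d['f'],(v-d['c'][1])/d['f'],1]);return o,r/np.linalg.norm(r)
def atz(name,u,v,z):
    o,r=ray(name,u,v);return o+r*(z-o[2])/r[2]
def proj(name,p):
    d=np.load(f'pics/{name}.npz');V=d['view'];q=V[:3,:3]@np.array(p)+V[:3,3];return d['f']*q[:2]/q[2]+d['c']
def tri(*obs):
    A=np.zeros((3,3));b=np.zeros(3)
    for n,u,v in obs:
        o,r=ray(n,u,v);P=np.eye(3)-np.outer(r,r);A+=P;b+=P@o
    return np.linalg.solve(A,b)
E
python3 - <<'E'
from h import *
np.set_printoptions(precision=3,suppress=True)
for c in ['scene','top']:
    snap(c,c+'0'); d=np.load(f'pics/{c}0.npz'); V=d['view'];print(c,-V[:3,:3].T@V[:3,3],V[2,:3],d['f'],d['c'])
s=robot.state();print(s['tcp_pos'],s['ee_rot'],s['grip_width'],s['force'],s['time_s'])
E
```

```text
scene [148.981 529.727 743.743] [ 0.508 -0.505 -0.698] 443.0147355743029 [319.118 199.845]
top [ 431.288   59.703 1194.707] [ 0.193 -0.    -0.981] 495.7077913412542 [324.626 206.315]
[ 233.889 -579.004  230.31 ] [-0.001  0.982  0.191 -0.   ] 85.62313558406068 [-1.192  0.093  0.099] 0.1
```

View pics/top0.png

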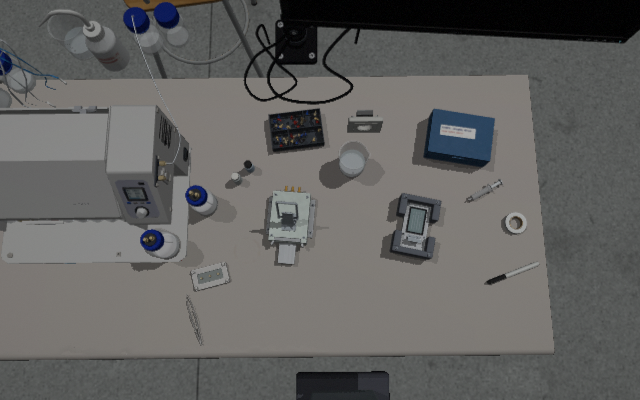

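View pics/scene0.png

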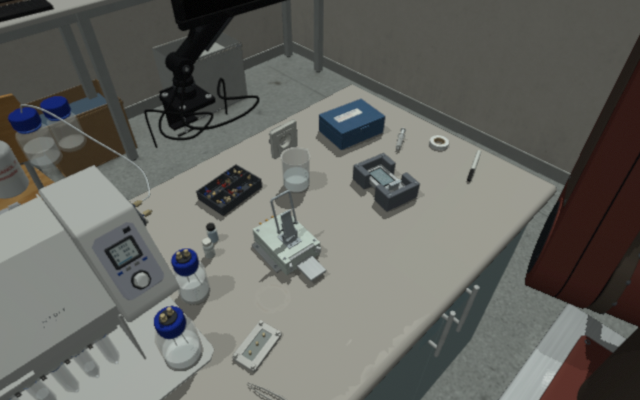

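```bash
python3 - <<'E'
import cv2
a=cv2.imread('pics/top0.png')[180:275,255:450];cv2.imwrite('pics/topc.png',cv2.resize(a,None,fx=4,fy=4,interpolation=cv2.INTER_CUBIC))
a=cv2.imread('pics/scene0.png')[145:290,240:430];cv2.imwrite('pics/scenec.png',cv2.resize(a,None,fx=4,fy=4,interpolation=cv2.INTER_CUBIC))
E
```

```text
(no output)
```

View pics/topc.png

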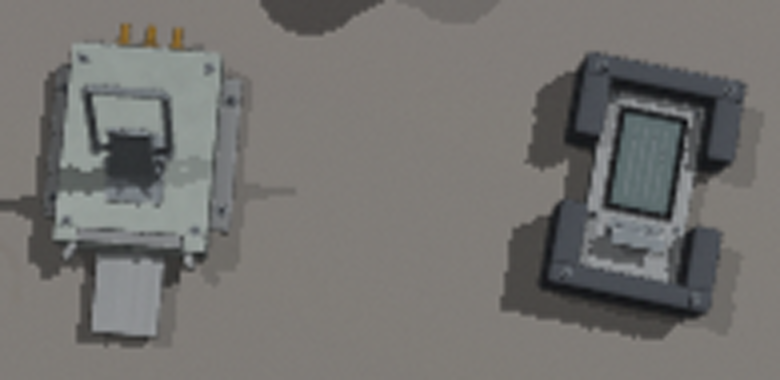

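View pics/scenec.png

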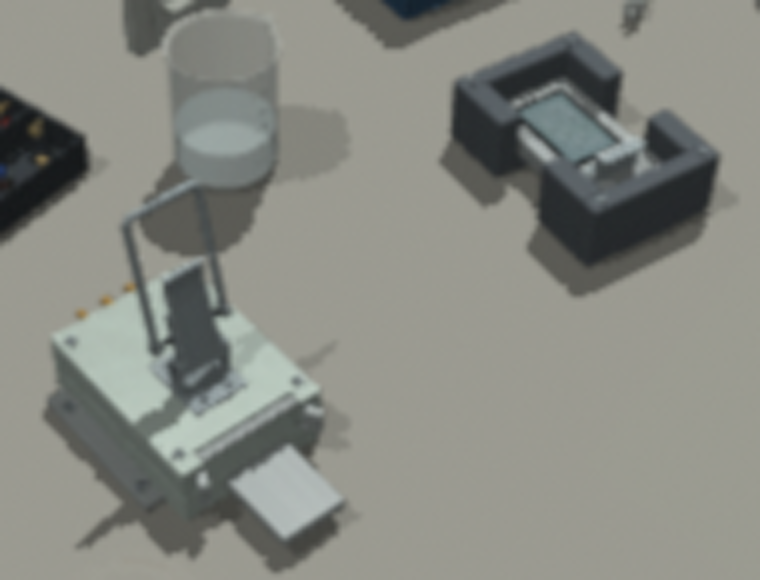

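```bash
cat >> h.py <<'E'
from scipy.optimize import least_squares
T=lambda u,v:('top0',(u+.5)/4-.5+255,(v+.5)/4-.5+180)
S=lambda u,v:('scene0',(u+.5)/4-.5+240,(v+.5)/4-.5+145)
def w(p,q):
    c,s=np.cos(p[2]),np.sin(p[2]);return np.array([p[0]+c*q[0]-s*q[1],p[1]+s*q[0]+c*q[1],q[2]+(p[3] if len(p)>3 else 0)])
E
python3 - <<'E'
from h import *
np.set_printoptions(precision=2,suppress=True)
tc=dict(dock=[(T(72,44),(60,45,39)),(T(222,52),(60,-45,39)),(T(205,252),(-60,-45,39)),(T(55,240),(-60,45,39)),
 (S(52,340),(60,45,39)),(S(187,468),(-60,45,39)),(S(322,385),(-60,-45,39))],
cradle=[(T(592,52),(70,48,46)),(T(745,83),(70,-48,46)),(T(705,312),(-70,-48,46)),(T(545,285),(-70,48,46)),
 (S(453,82),(70,48,46)),(S(573,33),(70,-48,46)),(S(718,155),(-70,-48,46)),(S(590,208),(-70,48,46))])
for k,L in tc.items():
    f=lambda p:np.concatenate([proj(o[0],w(p,q))-o[1:] for o,q in L])
    r=least_squares(f,[500,0,0,0],loss='soft_l1');print(k,r.x);print(f(r.x).reshape(-1,2).round(1).tolist())
    P=r.x
    if k=='dock':
        np.save('dock.npy',P)
        for n,o in dict(barL=(T(86,91),S(127,222)),barR=(T(171,93),S(199,184)),levtop=(T(133,140),S(184,268)),tongueNearL=(T(93,333),S(289,538)),tongueR=(T(157,335),S(343,500))).items():
            a=tri(*o);d=a-P[:3]*[1,1,0];c,s=np.cos(P[2]),np.sin(P[2]);print(n,a,[c*d[0]+s*d[1],-s*d[0]+c*d[1],d[2]],[np.round(proj(q[0],a)-q[1:],1).tolist() for q in o])
E
```

```text
dock [636.04 143.33  -0.07  -0.61]
[[-0.1, -0.4], [-0.1, -0.0], [0.6, -0.2], [-0.2, 0.4], [-0.4, -0.9], [-0.1, 1.5], [0.6, 0.0]]
barL [647.26 164.24 146.66] [np.float64(9.63411006688812), np.float64(21.68446445985076), np.float64(146.66369688966353)] [[-0.0, -0.0], [0.1, 0.0]]
barR [646.58 118.61 142.5 ] [np.float64(12.341744050840166), np.float64(-23.874268609325373), np.float64(142.49922119322244)] [[-0.0, -0.1], [0.1, 0.0]]
levtop [628.31 143.01 112.92] [np.float64(-7.690722263801298), np.float64(-0.8962239248841257), np.float64(112.91565154865538)] [[-0.8, -1.0], [1.4, 0.3]]
tongueNearL [527.72 171.69  15.94] [np.float64(-110.1282888150792), np.float64(20.257188475434354), np.float64(15.93830951092868)] [[-0.0, -0.0], [0.1, 0.0]]
tongueR [526.71 134.15  12.94] [np.float64(-108.35483857424659), np.float64(-17.26106454770789), np.float64(12.941755240702749)] [[-0.1, -0.2], [0.2, 0.0]]
cradle [ 612.18 -155.35   -6.5    -3.87]
[[-1.2, -0.6], [0.3, -0.1], [0.4, 0.4], [-0.2, -1.5], [-0.5, -0.2], [0.4, -0.6], [0.6, 0.3], [0.5, 1.9]]
```

```bash
cat >> h.py <<'E'
from scipy.spatial.transform import Rotation as Ro
def rot(yaw,tilt=0): # tool x=(cos yaw,sin yaw), z down; tilt about tool y (positive: fingertips move to +tool x side... checked in use)
    c,s=np.cos(yaw),np.sin(yaw);return Ro.from_matrix(np.array([[c,s,0],[s,-c,0],[0,0,-1]]))*Ro.from_rotvec([0,tilt,0])
def cur():
    s=robot.state();q=s['ee_rot'];return np.array(s['tcp_pos']),Ro.from_quat([q[1],q[2],q[3],q[0]]),s
def plan(P1,R1,n,grip,start=None):
    P0,R0=start or cur()[:2]
    rv=(R0.inv()*R1).as_rotvec();P,R=P0,R0;out=[]
    for i in range(n):
        sh=R.inv().apply((np.array(P1)-P)/(n-i))/30; t=(R.inv()*R1).as_rotvec()/(n-i)
        row=[np.round(sh,2).tolist(),np.round(np.degrees(t)/4,2).tolist(),grip];out.append(row)
        P=P+R.apply(np.array(row[0])*30);R=R*Ro.from_rotvec(np.radians(np.array(row[1])*4))
    for k in range(0,n,10):print(str(out[k:k+10]).replace(' ',''))
    return P,R
def dk(x,z,y=0): return w(np.load('dock.npy')[:3],(x,y,z))
E
python3 - <<'E'
from h import *
P,R,s=cur();print(R.as_matrix().round(3).tolist())
plan(w([612.2,-155.4,-.217],(-5,0,190)),rot(-.217),20,0)
E
```

```text
[[0.927, 0.374, -0.0], [0.374, -0.927, 0.002], [0.0, -0.002, -1.0]]
[[[0.84,-0.42,0.07],[-0.0,0.0,0.43],0],[[0.83,-0.45,0.07],[-0.0,0.0,0.43],0],[[0.82,-0.47,0.07],[-0.0,0.0,0.43],0],[[0.8,-0.5,0.07],[-0.0,0.0,0.43],0],[[0.79,-0.52,0.07],[-0.0,0.0,0.43],0],[[0.77,-0.54,0.07],[-0.0,0.0,0.43],0],[[0.75,-0.57,0.07],[-0.0,0.0,0.43],0],[[0.73,-0.59,0.07],[-0.0,0.0,0.43],0],[[0.72,-0.61,0.07],[-0.0,0.0,0.43],0],[[0.7,-0.63,0.07],[-0.0,0.0,0.43],0]]
[[[0.68,-0.65,0.07],[-0.0,0.0,0.43],0],[[0.66,-0.67,0.07],[-0.0,0.0,0.43],0],[[0.64,-0.69,0.07],[-0.0,0.0,0.43],0],[[0.62,-0.71,0.06],[-0.0,0.0,0.43],0],[[0.59,-0.73,0.07],[-0.0,0.0,0.43],0],[[0.57,-0.75,0.06],[-0.0,0.0,0.43],0],[[0.55,-0.77,0.07],[-0.01,0.0,0.43],0],[[0.53,-0.78,0.06],[-0.0,0.0,0.43],0],[[0.5,-0.8,0.07],[-0.01,0.01,0.43],0],[[0.48,-0.82,0.06],[-0.0,-0.0,0.44],0]]
```

{"op": "step_arm", "data": {"commands": [[[0.84,-0.42,0.07],[0,0,0.43],0],[[0.83,-0.45,0.07],[0,0,0.43],0],[[0.82,-0.47,0.07],[0,0,0.43],0],[[0.8,-0.5,0.07],[0,0,0.43],0],[[0.79,-0.52,0.07],[0,0,0.43],0],[[0.77,-0.54,0.07],[0,0,0.43],0],[[0.75,-0.57,0.07],[0,0,0.43],0],[[0.73,-0.59,0.07],[0,0,0.43],0],[[0.72,-0.61,0.07],[0,0,0.43],0],[[0.7,-0.63,0.07],[0,0,0.43],0]], "newtons": 40}}

```text
time_s: 1.1
tcp_pos: [421.4, -366.2, 209.7]
ee_rot: [-0.0, 0.999, 0.041, -0.0]
force: [-0.3, -0.4, -0.2]
grip_width: 85.3
finger_force: 0.0
```

{"op": "step_arm", "data": {"commands": [[[0.68,-0.65,0.07],[0,0,0.43],0],[[0.66,-0.67,0.07],[0,0,0.43],0],[[0.64,-0.69,0.07],[0,0,0.43],0],[[0.62,-0.71,0.06],[0,0,0.43],0],[[0.59,-0.73,0.07],[0,0,0.43],0],[[0.57,-0.75,0.06],[0,0,0.43],0],[[0.55,-0.77,0.07],[0,0,0.43],0],[[0.53,-0.78,0.06],[0,0,0.43],0],[[0.5,-0.8,0.07],[0,0,0.43],0],[[0.48,-0.82,0.06],[0,0,0.44],0]]}}

```text
time_s: 2.1
tcp_pos: [607.8, -153.7, 189.8]
ee_rot: [-0.0, 0.994, -0.109, -0.001]
force: [0.1, 0.3, 0.6]
grip_width: 85.5
finger_force: 0.0
```

```bash
python3 - <<'E'
from h import *
P,R,s=cur();print(P,R.as_matrix().round(3).tolist(),s['time_s'],s['force'])
snap('wrist','w1');print(atz('w1',320,200,26),ray('w1',320,200))
E
```

```text
[ 607.7512356  -153.66983354  189.80759952] [[0.976, -0.217, -0.001], [-0.217, -0.976, 0.0], [-0.001, -0.0, -1.0]] 2.1 [0.05245663 0.31349897 0.63491967]
[ 582.04688608 -142.75729443   26.        ] (array([ 677.18723506, -168.77142424,  331.65385242]), array([-0.29622687,  0.08099701, -0.95167701]))
```

View pics/w1.png

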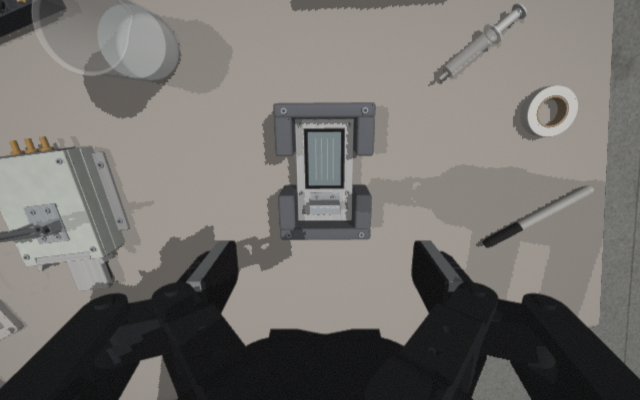

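```bash
python3 - <<'E'
from h import *
np.set_printoptions(precision=3,suppress=True)
W=lambda u,v:('w1',u,v)
L=[(W(273,103),(70,48,46)),(W(375,102),(70,-48,46)),(W(370,239),(-70,-48,46)),(W(279,239),(-70,48,46))]
L2=L+[(T(592,52),(70,48,46)),(T(745,83),(70,-48,46)),(T(705,312),(-70,-48,46)),(T(545,285),(-70,48,46)),
 (S(453,82),(70,48,46)),(S(573,33),(70,-48,46)),(S(718,155),(-70,-48,46)),(S(590,208),(-70,48,46))]
for M in (L,L2):
    f=lambda p:np.concatenate([proj(o[0],w(p,q))-o[1:] for o,q in M])
    r=least_squares(f,[600,-150,-.2,0],loss='soft_l1');print(r.x,f(r.x).reshape(-1,2).round(1).tolist()[:4])
print('window z from view pair', [atz('w1',u,v,26) for u,v in((305,129),(346,129),(346,188),(305,188))])
print(tri(W(305,129),T(620,108)),tri(W(346,129),T(687,121)))
E
```

```text
[ 611.667 -154.136   -0.215   -3.474] [[-0.3, -0.4], [0.2, 0.2], [-0.6, -0.1], [0.7, 0.3]]
[ 611.742 -154.3     -0.215   -3.016] [[-0.2, -0.5], [0.4, 0.1], [-0.4, 0.0], [0.8, 0.4]]
window z from view pair [array([ 659.19 , -144.677,   26.   ]), array([ 650.131, -185.309,   26.   ]), array([ 589.169, -173.023,   26.   ]), array([ 598.759, -130.031,   26.   ])]
[ 658.951 -144.717   24.549] [ 650.223 -185.031   24.847]
```

{"op": "step_arm", "data": {"commands": [[[-0.04,-0.01,0.5],[0,0,0],0],[[0,0,0.6],[0,0,0],0],[[0,0,0.6],[0,0,0],0],[[0,0,0.6],[0,0,0],0],[[0,0,0.6],[0,0,0],0],[[0,0,0.6],[0,0,0],0],[[0,0,0.5],[0,0,0],0],[[0,0,0.5],[0,0,0],0],[[0,0,0.4],[0,0,0],0],[[0,0,0.3],[0,0,0],0]]}}

```text
time_s: 3.15
tcp_pos: [605.9, -154.2, 33.2]
ee_rot: [-0.0, 0.994, -0.108, -0.0]
force: [0.3, 0.6, 0.7]
grip_width: 85.5
finger_force: 0.0
```

{"op": "step_arm", "data": {"commands": [[[0,0,0.3],[0,0,0],0],[[0,0,0.3],[0,0,0],0],[[0,0,0.25],[0,0,0],0],[[0,0,0.2],[0,0,0],0],[[0,0,0],[0,0,0],0],[[0,0,0],[0,0,0],0.6],[[0,0,0],[0,0,0],0.8],[[0,0,0],[0,0,0],1],[[0,0,0],[0,0,0],1],[[0,0,0],[0,0,0],1]]}}

```text
time_s: 4.15
tcp_pos: [607.0, -154.3, 3.9]
ee_rot: [0.0, 0.994, -0.108, 0.001]
force: [0.6, 1.4, 4.1]
grip_width: 59.3
finger_force: 45.3
```

```bash
python3 - <<'E'
from h import *
P,R,s=cur()
a=plan(P+[0,0,140],R,7,1)
plan(dk(-175,140),rot(-.07),13,1,a)
E
```

```text
[[[0.0,0.0,-0.67],[0.0,0.0,0.0],1],[[0.0,0.0,-0.67],[0.0,0.0,0.0],1],[[0.0,0.0,-0.67],[0.0,0.0,0.0],1],[[0.0,0.0,-0.66],[0.0,0.0,0.0],1],[[0.0,0.0,-0.67],[0.0,0.0,0.0],1],[[0.0,0.0,-0.66],[0.0,0.0,0.0],1],[[0.01,0.0,-0.67],[0.0,0.0,0.0],1]]
[[[-0.54,-0.7,0.01],[0.0,-0.0,-0.16],1],[[-0.53,-0.7,0.01],[0.0,-0.0,-0.16],1],[[-0.52,-0.71,0.01],[0.0,-0.0,-0.16],1],[[-0.51,-0.71,0.01],[0.0,-0.0,-0.16],1],[[-0.5,-0.72,0.01],[0.0,-0.0,-0.16],1],[[-0.5,-0.73,0.01],[0.0,-0.0,-0.16],1],[[-0.49,-0.73,0.01],[0.0,-0.0,-0.16],1],[[-0.48,-0.74,0.01],[0.0,-0.0,-0.16],1],[[-0.47,-0.74,0.01],[0.0,-0.0,-0.17],1],[[-0.46,-0.75,0.01],[0.0,-0.0,-0.16],1]]
[[[-0.46,-0.75,0.01],[0.0,-0.01,-0.17],1],[[-0.44,-0.76,0.01],[0.0,-0.0,-0.16],1],[[-0.44,-0.77,0.0],[0.0,-0.01,-0.17],1]]
```

{"op": "step_arm", "data": {"commands": [[[0,0,-0.2],[0,0,0],1],[[0,0,-0.4],[0,0,0],1],[[0,0,-0.67],[0,0,0],1],[[0,0,-0.67],[0,0,0],1],[[0,0,-0.67],[0,0,0],1],[[0,0,-0.67],[0,0,0],1],[[0,0,-0.67],[0,0,0],1],[[0,0,-0.67],[0,0,0],1],[[-0.54,-0.7,0],[0,0,-0.16],1],[[-0.53,-0.7,0],[0,0,-0.16],1]]}}

```text
time_s: 5.15
tcp_pos: [583.6, -106.6, 143.0]
ee_rot: [0.0, 0.995, -0.098, 0.001]
force: [0.5, 1.2, -1.7]
grip_width: 58.8
finger_force: 46.6
```

{"op": "step_arm", "data": {"commands": [[[-0.52,-0.71,0.01],[0,0,-0.16],1],[[-0.51,-0.71,0.01],[0,0,-0.16],1],[[-0.5,-0.72,0.01],[0,0,-0.16],1],[[-0.5,-0.73,0.01],[0,0,-0.16],1],[[-0.49,-0.73,0.01],[0,0,-0.16],1],[[-0.48,-0.74,0.01],[0,0,-0.16],1],[[-0.47,-0.74,0.01],[0,0,-0.17],1],[[-0.46,-0.75,0.01],[0,0,-0.16],1],[[-0.46,-0.75,0.01],[0,0,-0.17],1],[[-0.44,-0.76,0.01],[0,0,-0.16],1]]}}

```text
time_s: 6.15
tcp_pos: [470.9, 133.2, 138.9]
ee_rot: [0.0, 0.999, -0.041, -0.0]
force: [-0.0, 1.0, -2.0]
grip_width: 59.1
finger_force: 46.6
```

```bash
python3 - <<'E'
from h import *
P,R,s=cur();print(P,R.as_matrix().round(3).tolist(),s['time_s'],s['force'],s['grip_width'],dk(-175,140))
snap('wrist','w2')
E
```

```text
[470.89148328 133.16427715 138.90757079] [[0.997, -0.082, -0.001], [-0.082, -0.997, -0.0], [-0.001, 0.0, -1.0]] 6.15 [-0.01107618  1.00479867 -2.01761583] 59.079918196432786 [461.52363585 156.29786774 140.        ]
```

View pics/w2.png

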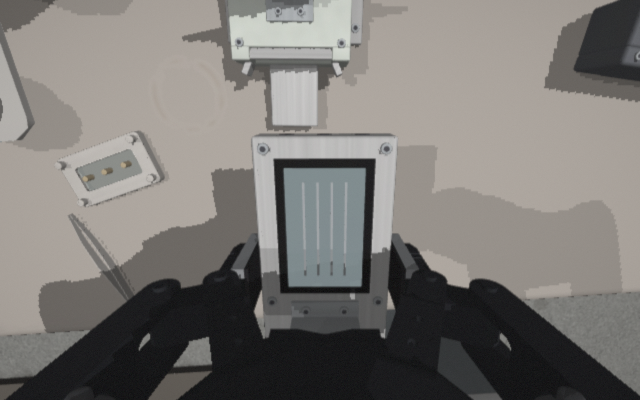

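```bash
python3 - <<'E'
from h import *
np.set_printoptions(precision=3,suppress=True)
W=lambda u,v:('w2',u,v)
L=[(W(231,60),(-60,45,39)),(W(352,59),(-60,-45,39)),(W(273,126),(-110,20,18)),(W(317.5,125),(-110,-20,18))]
L2=L+[(T(72,44),(60,45,39)),(T(222,52),(60,-45,39)),(T(205,252),(-60,-45,39)),(T(55,240),(-60,45,39)),
 (S(52,340),(60,45,39)),(S(187,468),(-60,45,39)),(S(322,385),(-60,-45,39)),(T(93,333),(-110,20,18)),(T(157,335),(-110,-20,18))]
for M in (L,L2):
    f=lambda p:np.concatenate([proj(o[0],w(p,q))-o[1:] for o,q in M])
    r=least_squares(f,[636,143,-.07,0],loss='soft_l1');print(r.x,f(r.x).reshape(-1,2).round(1).tolist())
np.save('dock.npy',r.x)
P,R,s=cur()
for uv in((252,135),(396,135)): print(R.inv().apply(atz('w2',*uv,P[2]+22)-P))
E
```

```text
[636.826 145.039  -0.077   1.515] [[0.1, -0.3], [-0.8, -0.0], [-0.2, -0.1], [1.5, 0.6]]
[636.622 144.394  -0.081   1.018] [[0.8, -0.3], [-0.4, 0.6], [0.1, -0.1], [1.7, 0.8], [-0.4, -0.9], [-0.3, -0.3], [-0.1, -0.4], [-0.9, -0.1], [-1.0, -1.5], [-1.0, 1.1], [-0.0, -0.2], [-0.8, -0.5], [0.0, 0.2]]
[ 61.797 -26.462 -22.124]
[ 61.647  31.37  -22.234]
```

```bash
python3 - <<'E'
from h import *
np.save('dock.npy',[636.7,145.5,-0.079])
plan(dk(-137,20),rot(-.079),10,1)
E
```

```text
[[[0.1,-0.07,0.4],[-0.0,0.0,-0.0],1],[[0.1,-0.08,0.39],[-0.0,0.0,-0.0],1],[[0.1,-0.07,0.4],[-0.0,0.01,-0.0],1],[[0.1,-0.08,0.39],[-0.0,0.0,-0.0],1],[[0.1,-0.07,0.4],[-0.0,0.01,-0.0],1],[[0.1,-0.08,0.39],[-0.01,0.0,-0.0],1],[[0.1,-0.07,0.4],[-0.0,0.01,-0.0],1],[[0.1,-0.08,0.39],[-0.01,0.0,-0.0],1],[[0.09,-0.07,0.4],[-0.0,0.01,-0.01],1],[[0.09,-0.08,0.39],[-0.01,0.0,-0.0],1]]
```

{"op": "step_arm", "data": {"commands": [[[0.1,-0.08,0.4],[0,0,0],1],[[0.1,-0.08,0.4],[0,0,0],1],[[0.1,-0.08,0.4],[0,0,0],1],[[0.1,-0.08,0.4],[0,0,0],1],[[0.1,-0.07,0.4],[0,0,0],1],[[0.1,-0.07,0.4],[0,0,0],1],[[0.1,-0.07,0.4],[0,0,0],1],[[0.1,-0.07,0.4],[0,0,0],1],[[0.1,-0.07,0.4],[0,0,0],1],[[0.1,-0.07,0.4],[0,0,0],1]]}}

```text
time_s: 7.2
tcp_pos: [504.1, 152.3, 17.6]
ee_rot: [-0.0, 0.999, -0.041, 0.0]
force: [-0.0, 0.6, -1.6]
grip_width: 58.7
finger_force: 46.7
```

```bash
python3 - <<'E'
from h import *
P,R,s=cur();print(P,R.as_matrix().round(3).tolist(),s['time_s'],s['force'],s['grip_width'],dk(-137,20))
a=snap('wrist','w3')[:,:,::-1];b=snap('scene','s3')[:,:,::-1]
a=cv2.resize(a[20:170,210:410],None,fx=4,fy=4,interpolation=cv2.INTER_CUBIC)
cv2.imwrite('pics/w3c.png',a)
E
```

```text
[504.05550749 152.33349202  17.63062295] [[0.997, -0.082, 0.0], [-0.082, -0.997, 0.0], [0.0, -0.0, -1.0]] 7.2 [-0.03313368  0.55754585 -1.63999291] 58.66514279033096 [500.12728621 156.31174579  20.        ]
```

View pics/w3c.png

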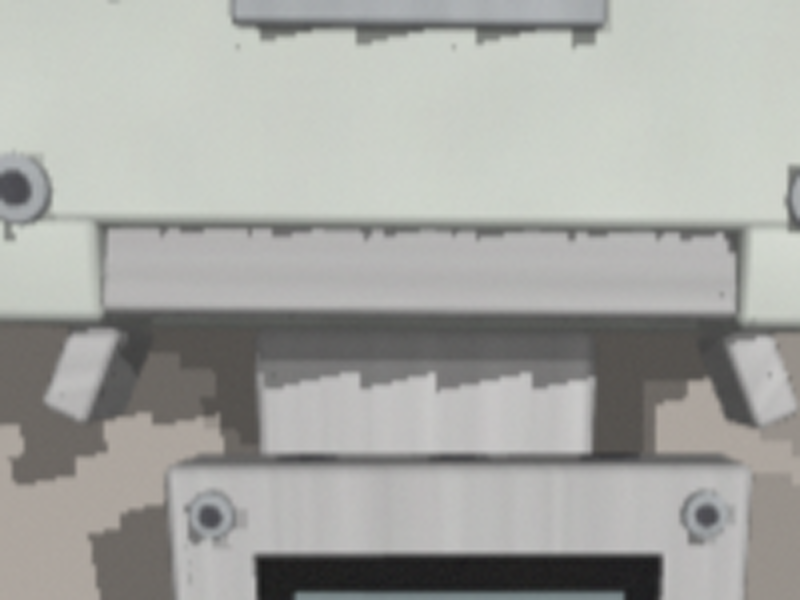

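{"op": "step_arm", "data": {"commands": [[[0,-0.04,0.04],[0,0,0],1],[[0,-0.04,0.04],[0,0,0],1],[[0,-0.05,0.04],[0,0,0],1],[[0,0,0.04],[0,0,0],1],[[0,0,0.04],[0,0,0],1],[[0,0,0.03],[0,0,0],1],[[0,0,0],[0,0,0],1],[[0,0,0],[0,0,0],1],[[0,0,0],[0,0,0],1],[[0,0,0],[0,0,0],1]]}}

```text
time_s: 8.3
tcp_pos: [504.1, 156.0, 11.7]
ee_rot: [-0.0, 0.999, -0.041, 0.0]
force: [1.1, 0.2, -1.5]
grip_width: 58.9
finger_force: 46.6
```

{"op": "step_arm", "data": {"commands": [[[0,0,0.02],[0,0,0],1],[[0,0,0.02],[0,0,0],1],[[0,0,0.02],[0,0,0],1],[[0,0,0],[0,0,0],1],[[0,0,0],[0,0,0],1],[[0,0,0],[0,0,0],1],[[0,0,0],[0,0,0],1],[[0,0,0],[0,0,0],1],[[0,0,0],[0,0,0],1],[[0,0,0],[0,0,0],1]]}}

```text
time_s: 9.3
tcp_pos: [504.0, 156.0, 9.9]
ee_rot: [0.0, 0.999, -0.041, -0.0]
force: [-0.1, 0.2, -1.9]
grip_width: 58.9
finger_force: 46.7
```

{"op": "step_arm", "data": {"commands": [[[0,0,0.02],[0,0,0],1],[[0,0,0.02],[0,0,0],1],[[0,0,0],[0,0,0],1],[[0,0,0],[0,0,0],1],[[0,0,0],[0,0,0],1],[[0,0,0],[0,0,0],1],[[0,0,0],[0,0,0],1],[[0,0,0],[0,0,0],1],[[0,0,0],[0,0,0],1],[[0,0,0],[0,0,0],1]]}}

```text
time_s: 10.3
tcp_pos: [504.1, 156.1, 9.6]
ee_rot: [0.0, 0.999, -0.041, -0.0]
force: [-5.9, -1.7, 8.7]
grip_width: 58.7
finger_force: 47.8
```

{"op": "step_arm", "data": {"commands": [[[0.05,0,-0.01],[0,0,0],1],[[0.1,0,0],[0,0,0],1],[[0.1,0,0],[0,0,0],1],[[0.1,0,0],[0,0,0],1],[[0.1,0,0],[0,0,0],1],[[0.1,0,0],[0,0,0],1],[[0.1,0,0],[0,0,0],1],[[0,0,0],[0,0,0],1],[[0,0,0],[0,0,0],1],[[0,0,0],[0,0,0],1]]}}

```text
time_s: 11.3
tcp_pos: [523.9, 154.7, 9.8]
ee_rot: [-0.0, 0.999, -0.041, 0.0]
force: [-2.6, -0.0, 5.2]
grip_width: 59.1
finger_force: 47.6
```

Nose is inside the mouth with little force; continue.

{"op": "step_arm", "data": {"commands": [[[0.13,0,0],[0,0,0],1],[[0.13,0,0],[0,0,0],1],[[0.13,0,0],[0,0,0],1],[[0.13,0,0],[0,0,0],1],[[0.13,0,0],[0,0,0],1],[[0.13,0,0],[0,0,0],1],[[0.13,0,0],[0,0,0],1],[[0,0,0],[0,0,0],1],[[0,0,0],[0,0,0],1],[[0,0,0],[0,0,0],1]]}}

```text
time_s: 12.3
tcp_pos: [551.3, 152.4, 9.8]
ee_rot: [-0.0, 0.999, -0.041, 0.001]
force: [-2.4, -0.1, 5.0]
grip_width: 59.3
finger_force: 47.5
```

{"op": "step_arm", "data": {"commands": [[[0,0,0],[0,0,0],0],[[0,0,0],[0,0,0],0],[[0,0,0],[0,0,0],0],[[0,0,0],[0,0,0],0],[[0,0,-0.5],[0,0,0],0],[[0,0,-0.7],[0,0,0],0],[[0,0,-0.7],[0,0,0],0.5],[[-0.8,0,0],[0,0,0],1],[[-0.8,0,0],[0,0,0],1],[[-0.8,0,0],[0,0,0],1]]}}

```text
time_s: 13.3
tcp_pos: [478.8, 158.2, 67.4]
ee_rot: [-0.0, 0.999, -0.041, 0.001]
force: [-0.2, 0.2, -0.2]
grip_width: 28.3
finger_force: 0.0
```

{"op": "step_arm", "data": {"commands": [[[0,0,0],[0,0,0],1],[[0,0,0.3],[0,0,0],1],[[0,0,0.5],[0,0,0],1],[[0,0,0.5],[0,0,0],1],[[0,0,0.2],[0,0,0],1],[[0,0,0],[0,0,0],1],[[0,0,0],[0,0,0],1],[[0,0,0],[0,0,0],1],[[0,0,0],[0,0,0],1],[[0,0,0],[0,0,0],1]]}}

```text
time_s: 14.3
tcp_pos: [479.4, 158.2, 21.5]
ee_rot: [-0.0, 0.999, -0.041, 0.0]
force: [0.7, 0.8, 0.1]
grip_width: -0.3
finger_force: 0.0
```

```bash
cat >> h.py <<'E'
def td():
    P,R,s=cur();D=np.load('dock.npy');d=P-[D[0],D[1],0];c,t=np.cos(D[2]),np.sin(D[2])
    print('dock frame',np.round([c*d[0]+t*d[1],-t*d[0]+c*d[1],P[2]],1),'t',s['time_s'],'F',np.round(s['force'],1),'w',s['grip_width'])
E
python3 - <<'E'
from h import *
np.save('dock.npy',[636.7,145.7,-0.08]);td()
E
```

```text
dock frame [-1.578e+02 -1.000e-01  2.150e+01] t 14.3 F [0.7 0.8 0.1] w -0.322642849793779
```

{"op": "step_arm", "data": {"commands": [[[0.2,0,0],[0,0,0],1],[[0.15,0,0],[0,0,0],1],[[0.2,0,0],[0,0,0],1],[[0.2,0,0],[0,0,0],1],[[0.2,0,0],[0,0,0],1],[[0.2,0,0],[0,0,0],1],[[0.15,0,0],[0,0,0],1],[[0.1,0,0],[0,0,0],1],[[0.05,0,0],[0,0,0],1],[[0,0,0],[0,0,0],1]]}}

```text
time_s: 15.3
tcp_pos: [522.6, 154.5, 21.0]
ee_rot: [0.0, 0.999, -0.041, 0.0]
force: [-0.3, 0.1, -0.1]
grip_width: 0.0
finger_force: 0.0
```

{"op": "step_arm", "data": {"commands": [[[0.05,0,0],[0,0,0],1],[[0.05,0,0],[0,0,0],1],[[0.03,0,0],[0,0,0],1],[[0,0,0],[0,0,0],1],[[0,0,0],[0,0,0],1],[[0,0,0],[0,0,0],1],[[0,0,0],[0,0,0],1],[[0,0,0],[0,0,0],1],[[0,0,0],[0,0,0],1],[[0,0,0],[0,0,0],1]]}}

```text
time_s: 16.3
tcp_pos: [525.9, 154.3, 20.9]
ee_rot: [-0.0, 0.999, -0.041, -0.0]
force: [-3.9, 0.8, 1.9]
grip_width: -0.3
finger_force: 2.1
```

```bash
python3 - <<'E'
from h import *
td();b=snap('scene','s4')[:,:,::-1]
cv2.imwrite('pics/s4c.png',cv2.resize(b[165:300,240:400],None,fx=5,fy=5,interpolation=cv2.INTER_CUBIC)[:600])
E
```

```text
dock frame [-111.1   -0.3   20.9] t 16.3 F [-3.9  0.8  1.9] w -0.3487084791910939
```

View pics/s4c.png

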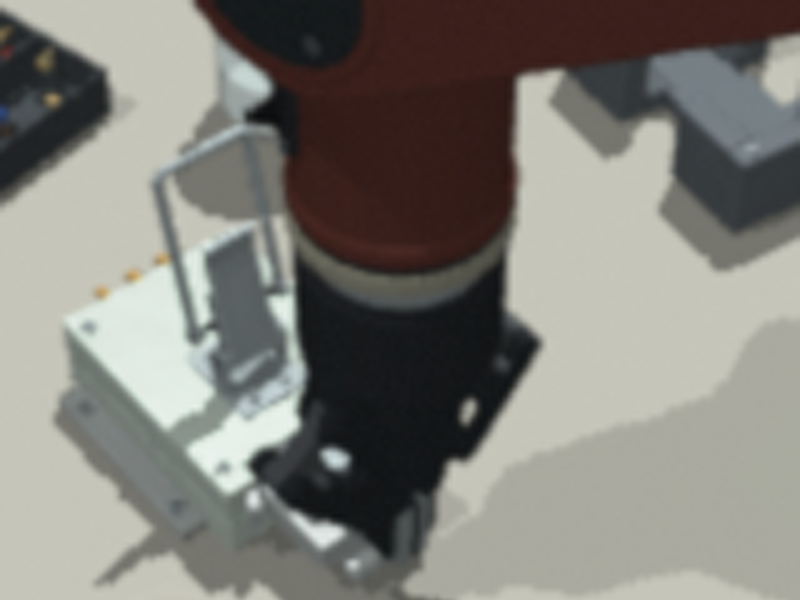

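{"op": "step_arm", "data": {"commands": [[[-0.2,0.01,0],[0,0,0],1],[[0,0,-0.7],[0,0,0],1],[[0,0,-0.9],[0,0,0],0.5],[[0,0,-0.9],[0,0,0],0],[[0,0,-0.9],[0,0,0],0],[[0,0,-0.9],[0,0,0],0],[[0,0,-0.9],[0,0,0],0],[[0.8,0,-0.2],[0,0,0],0],[[0.8,0,0],[0,0,0],0],[[0.8,0,0],[0,0,0],0]]}}

```text
time_s: 17.35
tcp_pos: [593.7, 148.5, 184.3]
ee_rot: [-0.0, 0.999, -0.041, 0.002]
force: [0.1, 0.4, 0.3]
grip_width: 85.4
finger_force: 0.0
```

{"op": "step_arm", "data": {"commands": [[[0.8,0,0],[0,0,0],0],[[0.8,0,0],[0,0,0],0],[[0.15,0,0],[0,0,0],0],[[0,0,0],[0,0,0],0],[[0,0,0],[0,0,0],0],[[0,0,0],[0,0,0],0],[[0,0,0],[0,0,0],0],[[0,0,0],[0,0,0],0],[[0,0,0],[0,0,0],0],[[0,0,0],[0,0,0],0]]}}

```text
time_s: 18.35
tcp_pos: [644.2, 144.3, 183.1]
ee_rot: [-0.0, 0.999, -0.041, 0.0]
force: [-0.2, 0.7, -0.7]
grip_width: 85.5
finger_force: 0.0
```

```bash
python3 - <<'E'
from h import *
td();a=snap('wrist','w5')[:,:,::-1];b=snap('scene','s5')[:,:,::-1]
A=cv2.resize(a,(480,300));B=cv2.resize(b[155:290,235:395],None,fx=5,fy=5)[:300*2,:]
out=np.zeros((600,800,3),np.uint8);out[:300,:480]=A
B=cv2.resize(b[160:260,240:400],(480,300),interpolation=cv2.INTER_CUBIC);out[300:,:480]=B
cv2.imwrite('pics/c5.png',out)
E
```

```text
dock frame [  7.6  -0.8 183.1] t 18.35 F [-0.2  0.7 -0.7] w 85.45427208704321
```

View pics/c5.png

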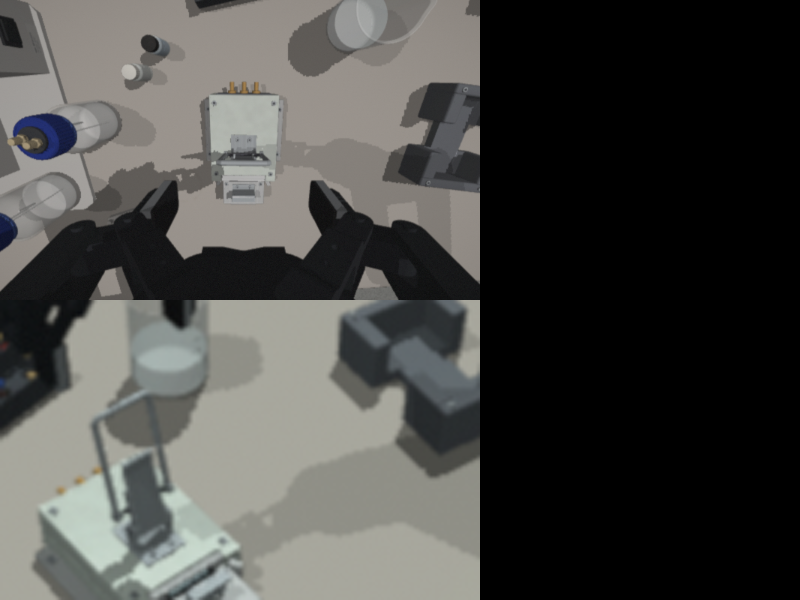

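```bash
python3 - <<'E'
from h import *
np.set_printoptions(precision=1,suppress=True)
for x,z in((8,145),(12,148),(14,150)):
    print(x,z,[np.concatenate([proj('w5',dk(x,z,y)),proj('scene0',dk(x,z,y))]) for y in(21.5,-21.5)])
for a in(1.3,1.44,1.57):
    print(a,[proj('w5',dk(-15+56*np.cos(a),58+56*np.sin(a),y)) for y in(12,-12)])
im=cv2.imread('pics/w5.png',0)
print(im[196:232:1,300:350:6])
E
```

```text
8 145 [array([290.7, 218.6, 270.9, 201.6]), array([356.6, 218.4, 288.7, 191.8])]
12 148 [array([289.9, 214.5, 269.6, 199.3]), array([357.3, 214.3, 287.4, 189.6])]
14 150 [array([289.5, 212.6, 268.9, 198. ]), array([357.7, 212.4, 286.8, 188.4])]
1.3 [array([308.1, 212.6]), array([339.4, 212.5])]
1.44 [array([308.2, 222.7]), array([339.4, 222.6])]
1.57 [array([308.3, 231.6]), array([339.3, 231.5])]
[[181 178 145 136 143 134 138 155 154]
 [179 177 146 129 143 129 132 154 158]
 [179 177 142 128 132 127 132 155 161]
 [177 172 141 128 127 127 128 155 157]
 [174 138 130 128 127 127 102 153 154]
 [138 113 124 129 127 121  79 153 123]
 [119 108 121 124 121  94  74 151 107]
 [110  94  89  96  90  70  67 145 111]
 [ 85  72  73  66  62  59  63 102  87]
 [ 74  60 117  62  65  50  81  52  62]
 [ 76  46 135  61  66  45  77  41  58]
 [ 80  44 146  56  51  41  70  39  60]
 [ 83  63 154  61  59  60  72  48  65]
 [ 85  78 155  64  64  66  72  73  66]
 [ 84  98 150  59  62  61  70 127  81]
 [ 91 110 107  59  58  56  63 161 129]
 [103 110  73  64  63  61  61 167 162]
 [103 103  89  79  79  75  74 131 143]
 [116 115 115 109 109 106 105 115 121]
 [135 134 133 131 131 130 128 129 130]
 [148 147 148 145 144 144 144 142 142]
 [152 153 153 153 152 155 155 154 154]
 [146 148 148 149 147 150 151 151 152]
 [127 137 137 137 138 138 140 141 140]
 [121 131 132 126 124 125 126 125 128]
 [162 164 163 156 143 143 143 137 140]
 [181 179 178 175 170 168 168 165 166]
 [183 180 179 179 180 176 177 178 176]
 [180 179 178 178 178 177 178 179 178]
 [180 179 179 179 178 177 178 179 178]
 [181 180 178 179 178 177 179 180 176]
 [179 178 177 178 178 176 178 179 176]
 [179 179 178 179 180 177 178 178 176]
 [178 178 178 180 179 177 179 178 175]
 [179 178 179 179 179 177 178 178 177]
 [179 178 177 178 178 177 178 179 177]]
```

{"op": "step_arm", "data": {"commands": [[[0.08,-0.03,0.2],[0,0,0],0],[[0,0,0.3],[0,0,0],0],[[0,0,0.4],[0,0,0],0],[[0,0,0.4],[0,0,0],0],[[0,0,0.3],[0,0,0],0],[[0,0,0],[0,0,0],0.2],[[0,0,0],[0,0,0],0.4],[[0,0,0],[0,0,0],0.6],[[0,0,0],[0,0,0],0.6],[[0,0,0],[0,0,0],0.6]], "newtons": 20}}

```text
time_s: 19.45
tcp_pos: [647.2, 144.5, 135.8]
ee_rot: [0.0, 0.999, -0.041, 0.001]
force: [0.7, -3.7, 1.1]
grip_width: 46.3
finger_force: 21.0
```

```bash
python3 - <<'E'
from h import *
td();snap('scene','s6')
for x,z in ((-10.9,151),(-89,73)): print(dk(x,z))
E
```

```text
dock frame [ 10.6  -0.4 135.8] t 19.45 F [ 0.7 -3.7  1.1] w 46.26938262679848
[625.8348614  146.57107016 151.        ]
[547.98464814 152.81240776  73.        ]
```

{"op": "step_arm", "data": {"commands": [[[0,0,0],[0,0,0],0],[[0,0,0],[0,0,0],0],[[0,0,0],[0,0,0],0],[[0.4,0,0],[0,0,0],0.1],[[0.3,0,0],[0,0,0],0.1],[[0,0,-0.1],[0,0,0],1],[[0,0,-0.1],[0,0,0],1],[[0,0,0],[0,0,0],1],[[0,0,0],[0,0,0],1],[[0,0,0],[0,0,0],1]]}}

```text
time_s: 20.5
tcp_pos: [667.4, 143.3, 141.0]
ee_rot: [0.0, 0.999, -0.041, -0.0]
force: [-0.1, -0.4, -0.9]
grip_width: 3.7
finger_force: 0.0
```

```bash
python3 - <<'E'
from h import *
td();P,R,s=cur();print(R.as_matrix().round(3).tolist())
a=np.degrees
for th in range(110,181,10):
    t=np.radians(th);print(th,(-11+78*np.cos(t)).round(1),(73.5+78*np.sin(t)).round(1))
E
```

```text
dock frame [3.08e+01 1.00e-01 1.41e+02] t 20.5 F [-0.1 -0.4 -0.9] w 3.7399411049105438
[[0.997, -0.082, -0.0], [-0.082, -0.997, -0.0], [-0.0, 0.0, -1.0]]
110 -37.7 146.8
120 -50.0 141.0
130 -61.1 133.3
140 -70.8 123.6
150 -78.5 112.5
160 -84.3 100.2
170 -87.8 87.0
180 -89.0 73.5
```

{"op": "step_arm", "data": {"commands": [[[-0.23,0,0],[0,0,0],1],[[-0.23,0,0],[0,0,0],1],[[-0.23,0,0],[0,0,0],1],[[-0.23,0,0],[0,0,0],1],[[-0.23,0,0],[0,0,0],1],[[-0.23,0,0],[0,0,0],1],[[-0.23,0,0],[0,0,0],1],[[-0.23,0,0],[0,0,0],1],[[0,0,0],[0,0,0],1],[[0,0,0],[0,0,0],1]]}}

```text
time_s: 21.5
tcp_pos: [612.6, 147.8, 141.2]
ee_rot: [-0.0, 0.999, -0.041, 0.0]
force: [0.3, -0.3, 0.8]
grip_width: 0.3
finger_force: 0.0
```

```bash
python3 - <<'E'
from h import *
td();snap('scene','s7');b=cv2.imread('pics/s7.png');cv2.imwrite('pics/s7c.png',cv2.resize(b[150:270,230:390],None,fx=5,fy=5))
# numeric: pixels that changed vs s5 in the bail area
d=cv2.absdiff(cv2.imread('pics/s7.png'),cv2.imread('pics/scene0.png')).max(2)[185:240,262:300]>25
for r in d[::2]: print(''.join('#' if x else '.' for x in r))
for th in (73,90,110): 
    t=np.radians(th);print(th,[proj('s7',dk(-11+78*np.cos(t),73.5+78*np.sin(t),y)).round(0).tolist() for y in(21.5,-21.5)])
E
```

```text
dock frame [-24.2   0.2 141.2] t 21.5 F [ 0.3 -0.3  0.8] w 0.2988956617806586
###########.....######################
############.....#####################
######################################
.#####################################
....################################..
.......#############################..
...........#########################..
........#####..#############..######..
.......#####........########...#####..
........####........########...#####..
........#####........#######...###....
.........####..........######..###...#
.........####............######.######
..........####.........#....##...###..
..........####...............#####...#
...........####................####.##
...........#####...............###.###
...........#####...............###.##.
............#####.....................
............#####.....................
.............####..#..................
.............####.###.................
..............######................##
...................................###
....................................#.
......................................
......................................
......................................
73 [[270.0, 199.0], [287.0, 190.0]]
90 [[276.0, 205.0], [294.0, 195.0]]
110 [[285.0, 214.0], [303.0, 204.0]]
```

{"op": "step_arm", "data": {"commands": [[[0,0,-0.4],[0,0,0],1],[[-0.3,0,0],[0,0,0],1],[[-0.27,0,0],[0,0,0],1],[[-0.3,0,0.32],[0,0,0],1],[[-0.37,0,0.26],[0,0,0],1],[[-0.33,0,0.33],[0,0,0],1],[[-0.27,0,0.37],[0,0,0],1],[[-0.2,0,0.41],[0,0,0],1],[[-0.1,0,0.44],[0,0,0],1],[[-0.03,0,0.27],[0,0,0],1]]}}

```text
time_s: 22.55
tcp_pos: [546.6, 152.9, 79.1]
ee_rot: [0.0, 0.999, -0.041, -0.001]
force: [-3.6, 0.3, -0.8]
grip_width: 0.0
finger_force: 1.2
```

```bash
python3 - <<'E'
from h import *
td();a=snap('wrist','w8')[:,:,::-1];b=snap('scene','s8')[:,:,::-1]
for n in ('w8','s8'): print(n,[proj(n,dk(x,z,y)).round(0).tolist() for x,z,y in((-88.8,79,21.5),(-88.8,79,-21.5),(-81.5,52,0))])
E
```

```text
dock frame [-90.4  -0.1  79.1] t 22.55 F [-3.6  0.3 -0.8] w 0.00960600741672864
w8 [[284.0, 243.0], [366.0, 243.0], [325.0, 212.0]]
s8 [[303.0, 254.0], [320.0, 243.0], [309.0, 254.0]]
```

```bash
python3 - <<'E'
from h import *
a=cv2.imread('pics/w8.png');b=cv2.imread('pics/s8.png')
A=cv2.resize(a[110:290,220:430],(700,600),interpolation=cv2.INTER_CUBIC)[:,:];A=cv2.resize(A,(420,360))
B=cv2.resize(b[190:290,255:355],(380,380),interpolation=cv2.INTER_CUBIC)
out=np.zeros((380,800,3),np.uint8);out[:360,:420]=A;out[:,420:]=B;cv2.imwrite('pics/c8.png',out)
E
```

```text
(no output)
```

View pics/c8.png

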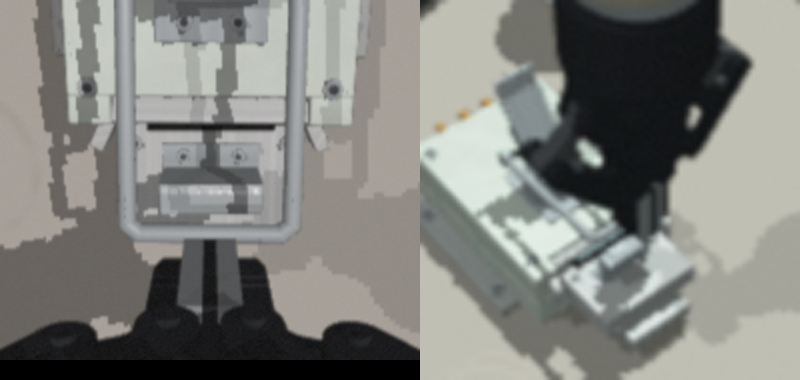

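```bash
python3 - <<'E'
from h import *
D=np.load('dock.npy')
for z in (60,70,79,85):
    p=atz('w8',325,227.5,z)-[D[0],D[1],0];c,s=np.cos(D[2]),np.sin(D[2]);x=c*p[0]+s*p[1];l=[proj('w8',dk(x,z,y))[0].round(1) for y in(24,-24)];print(z,x.round(1),l,l[1]-l[0])
E
```

```text
60 -88.2 [np.float64(284.0), np.float64(365.6)] 81.60000000000002
70 -83.9 [np.float64(281.4), np.float64(368.3)] 86.90000000000003
79 -80.1 [np.float64(278.6), np.float64(371.1)] 92.5
85 -77.5 [np.float64(276.6), np.float64(373.2)] 96.59999999999997
```

{"op": "step_arm", "data": {"commands": [[[-0.15,0,0],[0,0,0],1],[[0,0,-0.6],[0,0,0],1],[[0,0,-0.6],[0,0,0],0],[[0,0,0],[0,0,0],0],[[0,0,0],[0,0,0],0],[[0.3,0,0],[0,0,0],0],[[0.22,0,0.3],[0,0,0],0],[[0,0,0.4],[0,0,0],0],[[0,0,0.4],[0,0,0],0],[[0,0,0.42],[0,0,0],0]]}}

```text
time_s: 23.65
tcp_pos: [557.8, 152.0, 69.2]
ee_rot: [0.0, 0.999, -0.041, -0.001]
force: [-0.6, -0.2, 0.6]
grip_width: 85.6
finger_force: 0.0
```

{"op": "step_arm", "data": {"commands": [[[0,0,0],[0,0,0],0],[[0,0,0],[0,0,0],0.2],[[0,0,0],[0,0,0],0.4],[[0,0,0],[0,0,0],0.6],[[0,0,0],[0,0,0],0.6],[[0,0,0],[0,0,0],0.6],[[0,0,0],[0,0,0],0.6],[[0,0,0],[0,0,0],0.6],[[0,0,0],[0,0,0],0.6],[[0,0,0],[0,0,0],0.6]]}}

```text
time_s: 24.65
tcp_pos: [558.8, 152.1, 71.4]
ee_rot: [-0.0, 0.999, -0.041, -0.0]
force: [0.4, -1.3, -0.5]
grip_width: 34.2
finger_force: 0.0
```

```bash
python3 - <<'E'
from h import *
td();snap('wrist','w9');snap('scene','s9')
for n in ['w9']:
  for x,z in((-80,79),(-78,82),(-82,76)): print([proj(n,dk(x,z,y)).round(1).tolist() for y in(0,24,-24)])
im=cv2.imread('pics/w9.png',0); print('col325',list(enumerate(im[195:260,325].tolist(),195)))
E
```

```text
dock frame [-78.2   0.2  71.4] t 24.65 F [ 0.4 -1.3 -0.5] w 34.21884985199873
[[325.4, 255.8], [278.0, 255.9], [372.9, 255.7]]
[[325.5, 255.1], [276.9, 255.2], [374.0, 255.0]]
[[325.4, 256.4], [279.0, 256.6], [371.8, 256.3]]
col325 [(195, 40), (196, 97), (197, 157), (198, 176), (199, 178), (200, 178), (201, 175), (202, 144), (203, 158), (204, 165), (205, 162), (206, 163), (207, 160), (208, 157), (209, 155), (210, 153), (211, 151), (212, 152), (213, 151), (214, 133), (215, 103), (216, 86), (217, 85), (218, 85), (219, 86), (220, 87), (221, 85), (222, 87), (223, 84), (224, 85), (225, 97), (226, 127), (227, 160), (228, 173), (229, 179), (230, 158), (231, 111), (232, 83), (233, 80), (234, 79), (235, 77), (236, 80), (237, 79), (238, 81), (239, 80), (240, 73), (241, 72), (242, 79), (243, 79), (244, 82), (245, 86), (246, 80), (247, 75), (248, 82), (249, 130), (250, 151), (251, 157), (252, 159), (253, 160), (254, 161), (255, 160), (256, 160), (257, 160), (258, 160), (259, 159)]
```

{"op": "step_arm", "data": {"commands": [[[0,0,0],[0,0,0],0],[[0,0,0],[0,0,0],0],[[0,0,0],[0,0,0],0],[[0,0,0.15],[0,0,0],0],[[0,0,0.15],[0,0,0],0.2],[[0,0,0],[0,0,0],0.3],[[0,0,0],[0,0,0],0.6],[[0,0,0],[0,0,0],0.6],[[0,0,0],[0,0,0],0.6],[[0,0,0],[0,0,0],0.6]]}}

```text
time_s: 25.75
tcp_pos: [558.5, 152.1, 62.3]
ee_rot: [0.0, 0.999, -0.041, -0.0]
force: [-2.3, -0.7, 0.1]
grip_width: 46.6
finger_force: 20.6
```

```bash
python3 - <<'E'
from h import *
snap('wrist','w10')
for n in('w8','w10'):
  print(n)
  for nm,x,z in(('tailtop',-100,32),('liptail',-85,52),('lipnose',-75,52),('bar78,75',-78,75),('bar82,75',-82,75),('bar86,75',-86,75),('bar84,68',-84,68)): print(nm,proj(n,dk(x,z,0)).round(1),end=' ')
  im=cv2.imread(f'pics/{n}.png',0)
  for y in(0,10): 
    u=int(round(proj(n,dk(-80,70,y))[0]));print('\ncol',u,im[195:275,u].tolist())
E
```

```text
w8
tailtop [324.7 227.2] liptail [324.8 217.4] lipnose [324.7 201.9] bar78,75 [324.8 220.9] bar82,75 [324.9 227.9] bar86,75 [324.9 234.7] bar84,68 [324.8 226.2] 
col 325 [73, 84, 91, 91, 90, 90, 96, 143, 181, 194, 202, 200, 177, 164, 163, 161, 159, 147, 142, 140, 141, 132, 154, 168, 170, 172, 155, 128, 129, 147, 156, 166, 167, 155, 101, 43, 26, 28, 24, 25, 29, 24, 24, 23, 26, 24, 24, 22, 23, 24, 26, 23, 27, 26, 20, 19, 24, 22, 22, 24, 23, 26, 20, 19, 23, 25, 24, 29, 37, 38, 31, 21, 26, 26, 22, 22, 24, 26, 23, 23]

col 307 [91, 91, 90, 91, 91, 88, 90, 125, 152, 166, 170, 168, 152, 143, 141, 140, 140, 140, 140, 144, 158, 159, 161, 136, 114, 112, 100, 109, 131, 147, 158, 165, 166, 157, 146, 133, 135, 152, 160, 161, 162, 161, 158, 121, 67, 30, 25, 19, 23, 24, 20, 22, 21, 26, 23, 20, 25, 29, 27, 25, 25, 22, 24, 25, 24, 29, 32, 30, 25, 28, 23, 27, 28, 27, 33, 39, 39, 40, 32, 26]
w10
tailtop [325.1 254.6] liptail [325.2 247.9] lipnose [325.1 231.6] bar78,75 [325.3 256.7] bar82,75 [325.3 264. ] bar86,75 [325.3 271.2] bar84,68 [325.3 260.4] 
col 325 [187, 170, 111, 46, 40, 95, 156, 176, 178, 178, 175, 151, 146, 155, 161, 163, 161, 158, 156, 154, 151, 151, 153, 153, 132, 104, 89, 88, 89, 90, 88, 87, 86, 87, 84, 90, 110, 131, 139, 145, 181, 193, 163, 143, 140, 138, 138, 134, 106, 83, 80, 79, 89, 105, 120, 131, 142, 148, 141, 107, 82, 94, 140, 159, 160, 160, 158, 160, 160, 160, 159, 159, 160, 159, 160, 159, 159, 160, 159, 159]

col 305 [185, 163, 104, 46, 43, 94, 156, 176, 178, 178, 175, 150, 130, 148, 160, 161, 160, 159, 156, 155, 151, 139, 132, 132, 118, 96, 86, 85, 86, 87, 85, 86, 86, 88, 85, 89, 108, 132, 151, 168, 173, 171, 153, 140, 138, 139, 138, 137, 132, 104, 83, 77, 88, 108, 124, 133, 142, 148, 139, 106, 80, 83, 96, 99, 100, 101, 101, 101, 101, 98, 99, 98, 99, 100, 100, 100, 100, 100, 100, 100]
```

{"op": "step_arm", "data": {"commands": [[[0.02,0,-0.16],[0,0,0],0.6],[[0.02,0,-0.16],[0,0,0],0.6],[[0,0,-0.16],[0,0,0],0.6],[[-0.08,0,0],[0,0,0],0.6],[[-0.08,0,0],[0,0,0],0.6],[[-0.08,0,0],[0,0,0],0.6],[[-0.1,0,0],[0,0,0],0.6],[[-0.1,0,0],[0,0,0],0.6],[[-0.1,0,0],[0,0,0],0.6],[[0,0,0],[0,0,0],0.6]]}}

```text
time_s: 26.8
tcp_pos: [543.0, 153.5, 76.6]
ee_rot: [0.0, 0.999, -0.041, -0.001]
force: [0.9, -0.4, 0.2]
grip_width: 46.2
finger_force: 21.4
```

```bash
python3 - <<'E'
from h import *
td();snap('wrist','w11');snap('scene','s11');n='w11'
P,R,s=cur()
for nm,x,z in(('tailtop',-100,32),('liptail',-85,52),('lipnose',-75,52),('bar TCP+0,+9',-94,85),('+3,9',-91,85),('0,6',-94,82)): print(nm,proj(n,dk(x,z,0)).round(1),end=' ')
im=cv2.imread(f'pics/{n}.png',0)
for y in(0,10): 
    u=int(round(proj(n,dk(-92,84,y))[0]));print('\ncol',u,im[195:290,u].tolist())
E
```

```text
dock frame [-94.    0.3  76.6] t 26.8 F [ 0.9 -0.4  0.2] w 46.15542874339626
tailtop [325.3 223.8] liptail [325.4 213.4] lipnose [325.3 197.5] bar TCP+0,+9 [325.6 253.3] +3,9 [325.6 247.9] 0,6 [325.6 250.5] 
col 326 [90, 94, 115, 150, 186, 199, 187, 176, 167, 163, 160, 160, 159, 160, 161, 161, 162, 156, 150, 150, 151, 149, 146, 147, 146, 145, 143, 113, 123, 146, 152, 149, 142, 143, 156, 159, 160, 160, 160, 160, 160, 160, 160, 159, 160, 160, 160, 159, 160, 159, 160, 160, 159, 141, 115, 112, 126, 134, 140, 112, 84, 77, 77, 103, 144, 158, 160, 160, 160, 160, 159, 160, 160, 159, 159, 159, 159, 158, 160, 159, 159, 159, 159, 159, 160, 159, 160, 158, 159, 159, 159, 159, 159, 159, 160]

col 306 [92, 94, 114, 145, 159, 164, 165, 159, 145, 140, 140, 140, 138, 140, 140, 140, 142, 144, 167, 176, 178, 178, 178, 178, 179, 179, 177, 169, 151, 159, 136, 112, 103, 98, 98, 100, 101, 99, 101, 99, 99, 101, 100, 100, 100, 101, 100, 99, 99, 100, 99, 101, 98, 89, 96, 113, 126, 135, 142, 112, 82, 75, 76, 85, 96, 99, 101, 99, 100, 101, 100, 101, 101, 113, 140, 154, 157, 161, 161, 160, 159, 160, 161, 159, 160, 159, 160, 160, 158, 159, 159, 160, 160, 160, 158]
```

{"op": "step_arm", "data": {"commands": [[[-0.01,0,0.15],[0,0,0],0.6],[[-0.01,0,0.15],[0,0,0],0.6],[[-0.01,0,0.15],[0,0,0],0.6],[[0,0,0.15],[0,0,0],0.6],[[0,0,0.15],[0,0,0],0.6],[[0,0,0.15],[0,0,0],0.6],[[0,0,0.1],[0,0,0],0.6],[[0,0,0.1],[0,0,0],0.6],[[0,0,0],[0,0,0],0.6],[[0,0,0],[0,0,0],0.6]]}}

```text
time_s: 27.9
tcp_pos: [543.0, 153.5, 43.8]
ee_rot: [-0.0, 0.999, -0.041, -0.0]
force: [-0.7, 0.5, 0.4]
grip_width: 34.3
finger_force: 0.0
```

```bash
cat > bar.py <<'E'
from h import *
import sys
n=sys.argv[1];td();snap('wrist',n);snap('scene',n+'s');P,R,s=cur();D=np.load('dock.npy');X=(P[0]-D[0])*np.cos(D[2])+(P[1]-D[1])*np.sin(D[2]);Z=P[2]
for nm,x,z in(('tailtop',-100,32),('liptail',-85,52),('lipnose',-75,52),('bar TCP+0,+9',X,Z+9),('+3,9',X+3,Z+9),('0,6',X,Z+6)): print(nm,proj(n,dk(x,z,0)).round(1),end=' ')
im=cv2.imread(f'pics/{n}.png',0)
for y in(0,10): 
    u=int(round(proj(n,dk(X,Z+9,y))[0]));print('\ncol',u,im[205:275,u].tolist())
E
python3 bar.py w12
```

```text
dock frame [-94.    0.3  43.8] t 27.9 F [-0.7  0.5  0.4] w 34.29183032133137
tailtop [325.4 245.8] liptail [325.5 236.6] lipnose [325.5 217.6] bar TCP+0,+9 [325.6 253.7] +3,9 [325.5 248.3] 0,6 [325.5 250.9] 
col 326 [134, 103, 91, 90, 91, 90, 92, 91, 92, 90, 89, 93, 116, 146, 161, 161, 161, 159, 161, 164, 163, 163, 163, 161, 162, 161, 163, 163, 164, 164, 145, 132, 120, 97, 86, 87, 86, 86, 87, 84, 86, 88, 88, 84, 81, 92, 123, 133, 112, 96, 94, 95, 94, 96, 96, 95, 96, 105, 111, 105, 102, 102, 101, 103, 102, 108, 144, 161, 162, 162]

col 305 [129, 104, 92, 90, 90, 91, 91, 92, 91, 92, 90, 92, 115, 147, 160, 161, 160, 158, 159, 162, 162, 163, 162, 162, 162, 162, 163, 164, 165, 165, 145, 131, 120, 129, 148, 154, 154, 155, 154, 134, 115, 110, 107, 102, 100, 101, 101, 103, 100, 101, 101, 101, 102, 101, 102, 101, 102, 101, 103, 101, 101, 102, 102, 101, 100, 101, 101, 100, 102, 102]
```

```bash
cat > lsd.py <<'E'
from h import *
import sys
for n in sys.argv[1:]:
    im=cv2.imread(f'pics/{n}.png',0);L=cv2.createLineSegmentDetector().detect(im)[0][:,0]
    print(n)
    for a in L:
        u1,v1,u2,v2=a;l=np.hypot(u2-u1,v2-v1)
        if l<22 or min(u1,u2)<255 or max(u1,u2)>395 or max(v1,v2)>300 or min(v1,v2)<90: continue
        print(a.round(0).astype(int).tolist(),end=' ')
    print()
E
python3 lsd.py w8 w11 w12
```

```text
w8
[289, 170, 359, 171] [357, 175, 322, 175] [319, 175, 293, 175] [352, 242, 357, 265] [288, 228, 361, 229] [259, 169, 259, 136] [324, 202, 299, 202] [321, 264, 321, 232] [349, 217, 327, 217] [277, 156, 275, 97] [330, 142, 331, 119] [360, 218, 361, 186] [287, 119, 288, 156] [375, 96, 373, 154] [328, 232, 328, 271] [370, 189, 370, 157] [289, 156, 312, 156] [323, 221, 356, 221] [287, 219, 285, 178] [361, 225, 291, 223] [359, 159, 336, 160] [306, 110, 346, 110] [389, 116, 389, 144] [369, 223, 370, 191] [383, 144, 381, 91] 
w11
[357, 171, 323, 170] [322, 170, 293, 171] [368, 269, 370, 232] [294, 166, 362, 166] [278, 166, 280, 253] [364, 151, 366, 106] [361, 246, 363, 181] [326, 197, 299, 197] [362, 258, 313, 258] [304, 92, 343, 92] [312, 248, 357, 249] [287, 256, 310, 254] [346, 103, 306, 103] [378, 91, 377, 118] [269, 219, 265, 197] [262, 264, 274, 233] [370, 228, 373, 164] [326, 163, 299, 163] [374, 233, 387, 264] [286, 204, 285, 174] [369, 108, 368, 161] [287, 246, 285, 212] [354, 106, 356, 151] [367, 164, 365, 229] [286, 137, 287, 164] [278, 107, 278, 144] [284, 132, 284, 108] [300, 
[... 217 characters left out ...]
 291, 253] [284, 183, 287, 208] [360, 227, 366, 182] [368, 174, 377, 103] [354, 195, 357, 218] [296, 235, 356, 235] [392, 105, 387, 130] [344, 102, 304, 102] [334, 183, 286, 183] [283, 152, 284, 176] [357, 217, 294, 217] [294, 245, 318, 242] [298, 205, 342, 206] [273, 240, 264, 264] [277, 114, 280, 151] [280, 255, 287, 231] [362, 232, 370, 258] [384, 262, 376, 241] [311, 189, 336, 189] [276, 132, 274, 108] [387, 130, 381, 161] [295, 120, 299, 93] [361, 116, 368, 157] [380, 111, 372, 173] [371, 178, 364, 227] [376, 194, 371, 226] [270, 161, 263, 121] [288, 178, 366, 179] [277, 191, 281, 226] [293, 122, 287, 151] [266, 109, 269, 144] [302, 97, 352, 97] [286, 146, 291, 117] [364, 147, 336, 147]
```

```bash
cat >> h.py <<'E'
def onplane(n,u,v,y):
    D=np.load('dock.npy');c,s=np.cos(D[2]),np.sin(D[2]);o,r=ray(n,u,v);o=o-[D[0],D[1],0]
    f=lambda a:np.array([c*a[0]+s*a[1],-s*a[0]+c*a[1],a[2]]);o,r=f(o),f(r);return (o+r*(y-o[1])/r[1]).round(1)
E
python3 - <<'E'
from h import *
for y,pts in((-19,[(360,227),(366,182),(377,103)]),(-24,[(371,226),(376,194),(381,161),(387,130)]),(24,[(281,226),(277,191),(269,144),(266,109)])):
    print(y,[onplane('w12',u,v,y).tolist() for u,v in pts])
E
```

```text
-19 [[-87.0, -19.0, 35.5], [-57.3, -19.0, 51.7], [-22.1, -19.0, 72.1]]
-24 [[-83.9, -24.0, 41.5], [-63.3, -24.0, 51.5], [-46.0, -24.0, 59.6], [-32.2, -24.0, 68.5]]
24 [[-85.3, 24.0, 37.7], [-63.5, 24.0, 45.0], [-38.6, 24.0, 59.5], [-24.2, 24.0, 61.8]]
```

{"op": "step_arm", "data": {"commands": [[[0,0,0],[0,0,0],0],[[0,0,0],[0,0,0],0],[[0,0,0],[0,0,0],0],[[0.2,0,0],[0,1,0],0],[[0.2,0,0],[0,1,0],0],[[0,0,0],[0,1,0],0],[[0,0,0],[0,1,0],0],[[0,0,0],[0,1,0],0],[[0,0,0],[0,0,0],0],[[0,0,0],[0,0,0],0]]}}

```text
time_s: 29.0
tcp_pos: [554.8, 152.6, 44.4]
ee_rot: [0.007, 0.984, -0.04, 0.173]
force: [1.0, 0.1, 0.8]
grip_width: 85.0
finger_force: 0.0
```

```bash
python3 - <<'E'
from h import *
td();P,R,s=cur();print(R.as_matrix().round(2).tolist());snap('wrist','w13')
for y in(-21.5,21.5): print([proj('w13',dk(x,z,y)).round(0).tolist() for x,z in((-92,36),(-22,71),(-60,52))])
plan(dk(-82,32,0),R,2,0)
E
python3 lsd.py w13
```

```text
dock frame [-82.2   0.3  44.4] t 29.0 F [1.  0.1 0.8] w 84.96803434398755
[[0.94, -0.08, 0.34], [-0.08, -1.0, -0.03], [0.34, 0.0, -0.94]]
[[364.0, 261.0], [373.0, 117.0], [368.0, 203.0]]
[[287.0, 261.0], [278.0, 118.0], [283.0, 203.0]]
[[[-0.08,0.01,0.2],[-0.0,-0.01,-0.0],0],[[-0.09,0.0,0.2],[-0.0,-0.0,-0.01],0]]
w13
[362, 209, 289, 209] [381, 102, 374, 184] [363, 199, 368, 117] [291, 201, 363, 202] [274, 144, 271, 101] [360, 249, 362, 211] [354, 234, 297, 233] [276, 273, 354, 273] [339, 114, 306, 114] [297, 251, 354, 251] [294, 284, 327, 284] [303, 186, 334, 186] [365, 261, 338, 265] [302, 105, 351, 105] [259, 278, 257, 251] [288, 209, 289, 234] [299, 230, 342, 230] [285, 131, 288, 201] [280, 156, 284, 129] [292, 260, 358, 260] [371, 123, 368, 184] [366, 211, 363, 253] [350, 122, 324, 118] [277, 184, 274, 149] [372, 222, 370, 251] [282, 217, 282, 254] [294, 145, 361, 146] [303, 237, 343, 238] [356, 126, 299, 127] [312, 215, 334, 215] [307, 110, 347, 111] [277, 122, 277, 153] [391, 243, 393, 268] [359, 140, 294, 139]
```

```bash
python3 - <<'E'
from h import *
for y,pts in((-19,[(360,249),(362,211),(363,199),(368,117)]),(-24,[(370,251),(372,222),(374,184),(381,102)]),(19,[(289,234),(288,201),(285,131)]),(24,[(282,254),(282,217),(277,184)])):
    print(y,[onplane('w13',u,v,y).tolist() for u,v in pts])
print([proj('w13',dk(x,z,0)).round(1).tolist() for x,z in((-85,52),(-75,52),(-100,32),(-92,36),(-88,36),(-90,38),(-90,34.5))])
E
```

```text
-19 [[-85.1, -19.0, 37.7], [-64.2, -19.0, 48.1], [-58.1, -19.0, 52.6], [-22.3, -19.0, 72.6]]
-24 [[-85.7, -24.0, 41.0], [-69.9, -24.0, 48.9], [-50.9, -24.0, 56.5], [-17.2, -24.0, 77.2]]
19 [[-76.0, 19.0, 47.2], [-59.0, 19.0, 52.3], [-26.6, 19.0, 65.3]]
24 [[-87.8, 24.0, 37.2], [-67.4, 24.0, 38.2], [-50.7, 24.0, 56.3]]
[[325.6, 252.6], [325.6, 232.6], [325.5, 274.4], [325.5, 261.3], [325.5, 254.0], [325.5, 258.2], [325.5, 257.2]]
```

{"op": "step_arm", "data": {"commands": [[[-0.08,0,0.2],[0,0,0],0],[[-0.08,0,0.2],[0,0,0],0],[[0,0,0],[0,0,0],0],[[0,0,0],[0,0,0],0.2],[[0,0,0],[0,0,0],0.3],[[0,0,0],[0,0,0],0.4],[[0,0,0],[0,0,0],0.6],[[0,0,0],[0,0,0],0.6],[[0,0,0],[0,0,0],0.6],[[0,0,0],[0,0,0],0.6]], "newtons": 25}}

```text
time_s: 30.05
tcp_pos: [555.0, 152.5, 32.2]
ee_rot: [0.007, 0.984, -0.04, 0.174]
force: [-2.6, -0.8, 5.8]
grip_width: 46.5
finger_force: 25.7
```

{"op": "step_arm", "data": {"commands": [[[0.05,0,-0.01],[0,0,0],0.6],[[0.05,0,-0.01],[0,0,0],0.6],[[0.05,0,-0.02],[0,0,0],0.6],[[0.05,0,-0.02],[0,0,0],0.6],[[0.05,0,-0.02],[0,0,0],0.6],[[0.05,0,-0.02],[0,0,0],0.6],[[0,0,0],[0,0,0],0.6],[[0,0,0],[0,0,0],0.6],[[0,0,0],[0,0,0],0.6],[[0,0,0],[0,0,0],0.6]]}}

```text
time_s: 31.05
tcp_pos: [561.6, 151.8, 36.9]
ee_rot: [0.007, 0.984, -0.04, 0.173]
force: [-4.4, -0.3, -3.4]
grip_width: 46.6
finger_force: 25.9
```

```bash
python3 - <<'E'
from h import *
td();snap('wrist','w14')
print([proj('w14',dk(x,z,0)).round(1).tolist() for x,z in((-85,52),(-75,52),(-100,32))])
E
python3 lsd.py w14
```

```text
dock frame [-75.4   0.1  36.9] t 31.05 F [-4.4 -0.3 -3.4] w 46.60528411678374
[[325.2, 269.4], [325.1, 248.1], [325.1, 290.3]]
w14
[363, 221, 288, 221] [365, 212, 370, 107] [284, 214, 364, 215] [371, 262, 373, 232] [277, 222, 277, 254] [348, 176, 350, 198] [284, 169, 285, 196] [357, 249, 294, 249] [269, 183, 270, 212] [262, 264, 274, 233] [379, 242, 389, 274] [287, 197, 339, 197] [356, 146, 332, 147] [297, 244, 342, 244] [294, 268, 348, 268] [285, 219, 287, 248] [338, 201, 314, 200] [277, 289, 316, 289] [374, 112, 367, 241] [311, 228, 334, 228] [296, 255, 352, 255] [272, 171, 270, 143] [274, 146, 278, 221] [283, 228, 282, 201] [281, 192, 281, 151] [348, 135, 302, 134]
```

{"op": "step_arm", "data": {"commands": [[[0,0,0],[0,0,0],0],[[0,0,0],[0,0,0],0],[[0,0,0],[0,0,0],0],[[0,0,-0.2],[0,0,0],0],[[0,0,-0.6],[0,0,0],0],[[0,0,-0.9],[0,0,0],0],[[0,0,-0.9],[0,0,0],0.5],[[0,0,0],[0,-1,0],1],[[0,0,0],[0,-1,0],1],[[0,0,0],[0,-1,0],1]]}}

```text
time_s: 32.1
tcp_pos: [535.9, 154.4, 112.3]
ee_rot: [0.002, 0.997, -0.041, 0.07]
force: [0.3, 0.3, -0.4]
grip_width: 28.5
finger_force: 0.0
```

{"op": "step_arm", "data": {"commands": [[[0,0,0],[0,-1,0],1],[[0,0,0],[0,-1,0],1],[[0,0,0],[0,0,0],1],[[0,0,0],[0,0,0],1],[[0,0,0],[0,0,0],1],[[0,0,0],[0,0,0],1],[[0,0,0],[0,0,0],1],[[0,0,0],[0,0,0],1],[[0,0,0],[0,0,0],1],[[0,0,0],[0,0,0],1]]}}

```text
time_s: 33.1
tcp_pos: [535.3, 154.1, 110.6]
ee_rot: [-0.0, 0.999, -0.041, 0.0]
force: [0.6, -0.2, -0.2]
grip_width: -0.1
finger_force: 0.0
```

```bash
python3 - <<'E'
from h import *
td();snap('wrist','w15');P,R,s=cur();print(R.as_matrix().round(2).tolist())
print([proj('w15',dk(x,z,0)).round(1).tolist() for x,z in((-85,52),(-75,52),(-100,32))])
for y in(-21.5,21.5): print([proj('w15',dk(x,z,y)).round(0).tolist() for x,z in((-82,44),(-9.5,73),(-45,58.5))])
for a in(1.2,1.36,1.5): print([proj('w15',dk(-15+56*np.cos(a),58+56*np.sin(a),y)).round(0).tolist() for y in(12,-12)])
E
python3 lsd.py w15
```

```text
dock frame [-101.7    0.3  110.6] t 33.1 F [ 0.6 -0.2 -0.2] w -0.08421141778674686
[[1.0, -0.08, 0.0], [-0.08, -1.0, 0.0], [0.0, -0.0, -1.0]]
[[325.1, 186.2], [325.1, 172.3], [325.1, 198.0]]
[[355.0, 179.0], [363.0, 66.0], [358.0, 129.0]]
[[296.0, 179.0], [287.0, 67.0], [292.0, 129.0]]
[[297.0, 18.0], [353.0, 18.0]]
[[297.0, 39.0], [353.0, 39.0]]
[[297.0, 58.0], [353.0, 58.0]]
w15
[353, 151, 296, 151] [292, 265, 297, 242] [297, 146, 353, 147] [352, 242, 357, 265] [312, 229, 337, 229] [386, 146, 389, 96] [262, 116, 263, 146] [289, 143, 287, 117] [285, 149, 288, 174] [295, 112, 296, 134] [283, 238, 286, 261] [348, 172, 303, 172] [314, 134, 339, 134] [321, 259, 321, 232] [306, 167, 337, 167] [327, 232, 328, 261] [357, 183, 332, 188] [304, 202, 344, 203] [307, 196, 331, 196] [331, 196, 362, 197] [306, 185, 338, 185] [288, 103, 294, 178]
```

```bash
sed -i 's/min(v1,v2)<90/min(v1,v2)<5/; s/l<22/l<15/' lsd.py; python3 - <<'E'
from h import *
for y,pts in((24,[(285,149),(288,174),(287,117),(289,143),(288,103)]),(19,[(288,103),(294,178),(295,112),(296,134),(289,143)])): print(y,[onplane('w15',u,v,y).tolist() for u,v in pts])
im=cv2.imread('pics/w15.png',0)
for v in(120,135,165,172): print(v,'L',im[v,278:304].tolist(),'R',im[v,346:374].tolist())
L=cv2.createLineSegmentDetector().detect(im)[0][:,0]
print([a.round(0).astype(int).tolist() for a in L if max(a[1],a[3])<105 and min(a[0],a[2])>265 and max(a[0],a[2])<385 and np.hypot(a[2]-a[0],a[3]-a[1])>15])
E
```

```text
24 [[-55.4, 24.0, 75.9], [-72.9, 24.0, 66.2], [-37.4, 24.0, 60.4], [-54.4, 24.0, 54.8], [-28.9, 24.0, 52.4]]
19 [[-29.3, 19.0, 94.9], [-72.9, 19.0, 77.7], [-34.4, 19.0, 59.0], [-48.4, 19.0, 56.6], [-49.4, 19.0, 96.8]]
120 L [127, 141, 191, 199, 200, 199, 199, 198, 194, 160, 112, 121, 132, 139, 143, 140, 134, 145, 192, 199, 199, 198, 198, 198, 197, 197] R [197, 198, 197, 199, 197, 197, 197, 198, 197, 186, 113, 108, 121, 133, 140, 138, 137, 141, 190, 197, 197, 197, 196, 194, 175, 172, 172, 171]
135 L [122, 119, 118, 104, 93, 115, 153, 164, 168, 165, 155, 109, 120, 134, 140, 143, 139, 129, 126, 150, 152, 153, 153, 151, 136, 151] R [141, 153, 143, 142, 142, 141, 143, 148, 138, 98, 110, 127, 134, 140, 140, 134, 127, 145, 144, 136, 132, 127, 126, 138, 154, 157, 158, 162]
165 L [101, 100, 101, 100, 99, 101, 99, 99, 93, 119, 175, 180, 166, 111, 119, 133, 141, 143, 136, 131, 156, 179, 179, 179, 177, 168] R [118, 175, 179, 178, 179, 174, 138, 102, 117, 132, 139, 140, 136, 143, 167, 159, 157, 158, 152, 129, 138, 139, 141, 140, 140, 140, 139, 140]
172 L [101, 100, 100, 100, 101, 100, 100, 99, 93, 109, 127, 171, 165, 116, 114, 127, 140, 144, 142, 131, 116, 117, 115, 115, 111, 104] R [114, 121, 147, 154, 155, 149, 104, 110, 126, 137, 140, 139, 136, 156, 174, 158, 154, 152, 145, 140, 139, 140, 140, 141, 141, 141, 141, 140]
[[302, 64, 359, 65], [285, 88, 282, 61], [293, 82, 295, 103], [301, 44, 352, 44], [339, 89, 322, 89]]
```

{"op": "step_arm", "data": {"commands": [[[0.5,0,0],[0,0,0],1],[[0.7,0,0.1],[0,0,0],1],[[0.7,0,0.1],[0,0,0],1],[[0.45,0,0.1],[0,0,0],1],[[0,0,0],[0,0,0],1],[[0,0,0],[0,0,0],1],[[0,0,0],[0,0,0],1],[[0,0,0],[0,0,0],1],[[0,0,0],[0,0,0],1],[[0,0,0],[0,0,0],1]]}}

```text
time_s: 34.15
tcp_pos: [605.4, 148.4, 101.8]
ee_rot: [-0.0, 0.999, -0.041, 0.0]
force: [-0.6, 0.2, -0.2]
grip_width: -0.1
finger_force: 0.0
```

```bash
python3 - <<'E'
from h import *
td()
E
```

```text
dock frame [-31.4   0.2 101.8] t 34.15 F [-0.6  0.2 -0.2] w -0.06578084734938827
```

{"op": "step_arm", "data": {"commands": [[[0.31,0,0],[0,0,0],1],[[0.13,0,0],[0,0,0],1],[[0.13,0,0],[0,0,0],1],[[0.15,0,0.05],[0,0,0],1],[[0.14,0,0.06],[0,0,0],1],[[0.13,0,0.08],[0,0,0],1],[[0.12,0,0.08],[0,0,0],1],[[0,0,0],[0,0,0],1],[[0,0,0],[0,0,0],1],[[0,0,0],[0,0,0],1]]}}

```text
time_s: 35.15
tcp_pos: [638.8, 145.5, 93.4]
ee_rot: [0.0, 0.999, -0.041, 0.0]
force: [-2.3, -0.4, 1.0]
grip_width: -0.1
finger_force: 0.9
```

```bash
python3 - <<'E'
from h import *
td();snap('wrist','w16')
im=cv2.imread('pics/w16.png',0)
for x,z in((-60,52),(-40,60)):
    a=proj('w16',dk(x,z,21.5));b=proj('w16',dk(x,z,-21.5));v=int(a[1]);print(a,b,'L',im[v,int(a[0])-14:int(a[0])+14].tolist(),'R',im[v,int(b[0])-14:int(b[0])+14].tolist())
E
```

```text
dock frame [ 2.1 -0.  93.4] t 35.15 F [-2.3 -0.4  1. ] w -0.12499695168838339
[295.210789   297.98699928] [354.7639877  297.82612379] L [25, 28, 25, 25, 25, 26, 28, 24, 25, 24, 26, 25, 25, 27, 25, 29, 27, 26, 26, 27, 24, 26, 27, 27, 22, 24, 23, 26] R [25, 26, 27, 26, 24, 27, 24, 26, 24, 24, 23, 27, 25, 29, 24, 22, 25, 25, 27, 24, 22, 26, 26, 28, 25, 25, 27, 27]
[293.20017426 279.96528946] [356.70434813 279.79318258] L [31, 22, 21, 20, 24, 23, 22, 22, 21, 22, 22, 24, 23, 23, 25, 32, 28, 27, 27, 24, 28, 28, 25, 27, 31, 27, 25, 27] R [25, 20, 19, 23, 23, 22, 23, 23, 23, 24, 27, 26, 27, 28, 24, 26, 28, 25, 25, 28, 23, 25, 24, 27, 24, 21, 23, 18]
```

{"op": "step_arm", "data": {"commands": [[[0.1,0,0.1],[0,0,0],1],[[0.1,0,0.1],[0,0,0],1],[[0.09,0,0.12],[0,0,0],1],[[0.09,0,0.12],[0,0,0],1],[[0.06,0,0.14],[0,0,0],1],[[0.06,0,0.14],[0,0,0],1],[[0.03,0,0.15],[0,0,0],1],[[0.03,0,0.15],[0,0,0],1],[[0,0,0.03],[0,0,0],1],[[0,0,0],[0,0,0],1]]}}

```text
time_s: 36.2
tcp_pos: [655.4, 144.4, 62.9]
ee_rot: [-0.0, 0.999, -0.041, -0.0]
force: [-4.5, -0.9, 8.5]
grip_width: -0.1
finger_force: 4.1
```

```bash
python3 - <<'E'
from h import *
td()
E
```

```text
dock frame [18.7  0.2 62.9] t 36.2 F [-4.5 -0.9  8.5] w -0.05726201300286312
```

Lever is at its stop (z 63). Press slightly harder, then withdraw upwards and check.

{"op": "step_arm", "data": {"commands": [[[0,0,0.04],[0,0,0],1],[[0,0,0.03],[0,0,0],1],[[0,0,0],[0,0,0],1],[[0,0,-0.2],[0,0,0],1],[[0,0,-0.5],[0,0,0],1],[[0,0,-0.9],[0,0,0],1],[[-0.5,0,-0.9],[0,0,0],1],[[-0.8,0,-0.5],[0,0,0],1],[[-0.8,0,0],[0,0,0],1],[[-0.8,0,0],[0,0,0],1]]}}

```text
time_s: 37.2
tcp_pos: [568.7, 151.5, 151.3]
ee_rot: [-0.0, 0.999, -0.041, 0.001]
force: [-0.5, 0.7, -0.3]
grip_width: -0.4
finger_force: 0.0
```

```bash
python3 - <<'E'
from h import *
td();snap('wrist','w17');im=cv2.imread('pics/w17.png',0)
pr=lambda x,z,y=0:proj('w17',dk(x,z,y)).round(1).tolist()
print('lever tip closed',pr(41,63,12),pr(41,63,-12),'a=.34',pr(-15+56*np.cos(.34),58+56*np.sin(.34),12),'pivot',pr(-15,63,12),pr(-15,63,-12))
for x in(-60,-40,-20):
    z=45.5+(x+76.5)*.133;a=pr(x,z,21.5);b=pr(x,z,-21.5);v=int(a[1]);print('leg',a,b,im[v,int(a[0])-12:int(a[0])+12].tolist(),im[v,int(b[0])-12:int(b[0])+12].tolist())
print('liptail -81/-85',pr(-81,52),pr(-85,52),'lipnose',pr(-71,52),'tail -96/-100',pr(-96,32),pr(-100,32))
u=int(pr(-81,52)[0]);v=int(pr(-71,52)[1])-10;print(v,im[v:v+60,u].tolist(),im[v:v+60,u-12].tolist())
E
python3 lsd.py w17
```

```text
dock frame [-68.2   0.4 151.3] t 37.2 F [-0.5  0.7 -0.3] w -0.3667094208019587
lever tip closed [308.2, 50.4] [341.8, 50.3] a=.34 [307.2, 51.9] pivot [309.5, 130.3] [340.8, 130.2]
leg [300.2, 182.4] [350.3, 182.3] [165, 138, 101, 98, 99, 106, 110, 99, 94, 82, 119, 139, 150, 152, 141, 143, 173, 175, 174, 170, 143, 137, 136, 141] [150, 142, 111, 106, 113, 148, 174, 175, 175, 168, 111, 127, 145, 150, 145, 122, 116, 140, 152, 150, 137, 135, 136, 155]
leg [299.3, 159.8] [351.1, 159.7] [195, 194, 193, 193, 184, 130, 121, 120, 119, 118, 111, 133, 147, 152, 145, 142, 187, 188, 170, 166, 166, 166, 165, 165] [182, 128, 118, 118, 119, 133, 185, 192, 190, 178, 114, 128, 144, 150, 147, 142, 162, 166, 166, 165, 166, 166, 170, 189]
leg [298.4, 135.7] [351.9, 135.6] [192, 192, 183, 131, 119, 121, 121, 120, 121, 117, 103, 126, 143, 152, 149, 135, 102, 118, 119, 109, 102, 101, 98, 79] [160, 154, 119, 81, 99, 109, 110, 121, 159, 162, 134, 96, 127, 144, 150, 147, 140, 157, 166, 168, 169, 169, 168, 173]
liptail -81/-85 [325.3, 207.1] [325.3, 211.5] lipnose [325.2, 196.0] tail -96/-100 [325.2, 215.2] [325
[... 1030 characters left out ...]
115] [313, 136, 338, 136] [310, 241, 308, 261] [259, 86, 256, 60] [263, 162, 260, 140] [312, 177, 341, 178] [309, 191, 337, 191] [341, 259, 338, 240] [263, 181, 261, 164] [327, 232, 328, 269] [343, 51, 344, 74] [312, 49, 343, 50] [297, 116, 299, 198] [308, 168, 337, 168] [301, 138, 301, 118] [302, 144, 303, 167] [358, 111, 356, 126] [309, 200, 324, 200] [383, 151, 389, 52] [342, 66, 313, 67] [352, 117, 349, 197] [356, 129, 354, 167] [282, 27, 298, 27] [354, 73, 355, 93] [389, 126, 390, 148] [362, 126, 363, 142] [375, 223, 374, 204] [393, 74, 393, 98] [264, 68, 266, 111] [388, 151, 389, 171] [391, 101, 391, 123] [308, 221, 342, 222] [336, 171, 313, 171] [343, 78, 343, 97] [267, 113, 267, 131]
```

```bash
python3 -c "
from workcell import robot
print(robot.job_done())"
```

```text
the job is handed in; nothing more can be done
None
```

The job is handed in at about 37 s: the last wrist image puts the cartridge about 41 mm before the dock's origin, with the bail hooked and the lever flat. The program returned no verdict, and I did not re-measure the beaker, vials and clamp, though no move was planned near them.

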